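# Set out the orange glider kit: plug in its tray, spar fished out of the drying case

## Robot

A 6-joint arm with a two-finger parallel gripper is mounted at the origin on the work surface. World frame = base frame: x ahead of the robot, y to its left, z up, the work surface at z = 0. Lengths are in mm, angles in rad, forces in N, time in s.
With the tool pointing down it reaches from about 300 to 850 mm from the base axis. Payload 4.2 kg.
Tool frame: the origin (TCP) lies between the finger pads; the fingertips stand bot.tcp_to_tips ahead of it and the grasp point (between the pads) lies 8 mm behind it (bot.tcp_to_tips is the distance from the TCP to the fingertips, in mm); z points along the fingers, y is the direction in which the jaws open and shut (so a half turn about z gives the same grasp; the last joint's range is limited). The gripper opens to 91 mm and grips with 3 to 60 N. Pads are 32 mm wide; open, the fingers measure 118 mm over their backs; the gripper's body (76 mm by 178 mm) begins 60 mm behind the grasp point.
Start: joints at [1.222, 0.32, 1.565, -0, 1.257, -0.02], TCP at [185.675, 544.215, 189.676] pointing down, gripper open.
Joint ranges: [-3.11, 3.11], [-0.84, 2.01], [0.21, 2.61], [-1.34, 4.49], [0.05, 2.63], [-2.56, 2.56]. Speed limits (rad/s): [2.57, 2.57, 3.14, 3.14, 3.14, 3.14].

## Interface

Orientations are given as a unit quaternion [w, x, y, z].
In Python, from plant import status, eyes, ticket, bot gives the robot as it stands.
- The arm moves only by the tool send_rows, never from a script. Its argument "rows" is a list of rows, each an object with "linear": the shift along the tool's x, y, z each as a share of 30 cm, from -1 to 1, a list of three; "spin": the turn about the tool's z as a share of 180 degrees, from -1 to 1; "fingers": the gripper command: -1 is shut, 1 is fully open, values between are in proportion. In form: [{"linear": [dx, dy, dz], "spin": spin, "fingers": fingers}, ...]. A call has exactly 5 rows; each row is the pose to reach, as a shift and turn from the pose commanded when the call began, along the tool's axes at that moment, turning the shorter way round; what a row does not reach only later rows make up. A row lasts 1/8 s, in which the tool goes at most 62.5 mm and 10.7 degrees, less where a joint would pass 70% of its speed; a pose out of reach is approached as far as the arm can. A call with a number of a shift or a turn outside -1 to 1 is refused whole. A call with a gripper value outside its range is refused whole. The fingers move at their own pace and stop on an object; the grip force is fixed at half the most. Time passes only in rows, so rows that repeat a pose let the fingers close, or fill a call up. It gives the time, the measured TCP pose, the force and the opening at its end, in the units of the state.
- status.observe(): the state, without advancing time (a new reading comes with each control period).
- eyes.camera(name): name is "side" or "top" or "wrist"; returns (picture, depth): 384x512x3 uint8, red, green, blue; 384x512 float32, mm along the optical axis (not along the pixel's ray), 0 where there is no reading.
- eyes.camera_model(name): a dict with "vertical_fov" (degrees; the focal length in pixels is half the picture's height over the tangent of half this angle, whatever the lens; pixels are square), "cx", "cy" (the principal point, pixels), "k1" (the pictures are not rectified: a ray, as slopes to the right and down, at radius r is drawn at 1 + k1 r^2 times it, then the intrinsics apply), "cam_to_world" (4x4, takes a point from camera to world coordinates); the wrist camera has in their place "tool_from_camera" (4x4, takes a point from camera to tool coordinates, whose origin is the TCP and whose axes are the flange's). Camera axes: x right, y down, z forward; pixel columns grow to the right and rows downward; lengths in mm; the calibration is good to about 2 mm. A picture is of the moment at which its call begins: read the wrist's pose just before it. camera_model takes no time and is no camera call.
- ticket.hand_in(): hands the job in, once; it reports no verdict.
The state is a dict: "t": time; "joint_positions": joint angles; "dq": joint speeds; "joint_torque": joint torques, N m; "tcp_pos": TCP position; "ee_rot": TCP orientation; "ft_force": force on the tool from outside, world axes, zero at the start; "ft_torque": the same for the moment, N m; "finger_gap": opening from 0.0 (shut) to 1.0 (fully open).
Only numpy, scipy, OpenCV 4.12 (cv2) and the standard library are available. Lean on these libraries where they do the work, as an engineer would, in place of code of your own. Each camera call takes 0.05 s, during which the arm holds its last target.

## Task

Set out the orange glider's kit: first stand the loose orange nose plug in the orange tray and let go of it. Then take the long grey spar with orange ends out of the drying case, tilting it to slip it through the narrow gap between the two clear covers without forcing it against them, and finish still holding it in the gripper, level and still in the air above the middle of the orange tray, at least 10 cm above the mat. Leave the blue plug, the glue bottle and the paint pot alone.

Things in the scene. Friction and masses are not known exactly. Their poses are not given: they have to be found in the camera images.
- case: drying case of grey plastic, fixed to the bench: an open-topped box, outside 268 (its x) x 138 (its y) x 56 mm high, walls 4 mm, inside 260 x 130 mm, inner floor 6 mm above the mat. Origin: centre of its underside; x along its length, z up. Starts turned up to 0.35 rad from the bench's x.
- covers: two thin clear plastic covers, 5 mm thick, fixed on top of the case (underside 56 mm, top 61 mm above the mat), one over each end, each with a yellow strip along its inner edge. They leave an opening 120 mm long (case x from -60 to +60 mm) over the full width of the case in its middle. Origin: middle of the opening at the covers' underside; axes as the case. They do not move.
- opening (a point): middle of the opening, level with the top of the covers, 61 mm above the mat; axes as the case
- spar: the spar: a straight rigid bar 175 (its x) x 12 (its y) x 16 mm (z), grey with 25 mm orange ends, 40 to 85 g, uniform, lying flat on the inner floor of the case roughly along it, its ends reaching under the clear covers and seen through them. Longer than the opening: one end has to come up first. Origin: centre of its underside; both ways round are alike.
- spar_end_a (a point): centre of the spar's +x end face, 87.5 mm from its middle and 8 mm above its underside
- spar_end_b (a point): centre of the spar's -x end face, likewise
- tray_orange: orange kit tray, fixed: open box 100 x 100 x 22 mm high, walls and floor 4 mm, empty. Origin: centre of its underside, z up.
- tray_blue: blue kit tray, same make and size, fixed; not needed. The two trays may stand in each other's place.
- plug_orange: orange nose plug: upright round plug 30 mm in diameter, straight-sided to 30 mm, rounded top, 40 mm high in all, about 30 g. Origin: centre of its underside, z up.
- plug_blue: blue nose plug of the same shape, to be left alone. The two plugs may stand in each other's place.
- glue: white glue bottle with red cap, 32 mm in diameter, 85 mm high, loose; bystander. Origin: centre of its underside.
- paint: small paint pot with green cap, 38 mm in diameter, 45 mm high, loose; bystander. Origin: centre of its underside.
There are look-alikes about, which are no part of the job. There is more than one size of the spar; the job needs the smaller. Of the things that look like the tray_orange, the larger one is meant.

How it is judged:
By the outcome, as a careful person would: the job done as asked, in the order asked, and still so for the second after the job is handed in, while the arm keeps its last pose, push and grip.
It also fails if it takes over 51 s, if anything falls off the work surface, if the arm or the gripper's body presses on something with over 40 N, if the wrist force passes 120 N, or if a joint passes its speed limit or range.

## Working session

There is one attempt and no reset: what is moved stays moved. The work goes in short steps, Python scripts to look and compute and a tool call to move; the robot and the scene stay as the last step left them, time stands still between calls to the robot, and variables do not carry over. Pictures are saved under pics/ and viewed, and the job is handed in when it is done.

Besides the shell and the picture viewer there is one more tool, called after "Request:" as a command line: name --argument value ..., lists and objects as JSON in quotes. send_rows: Moves the arm, as the interface text tells. Its arguments: {"type":"object","properties":{"rows":{"type":"array","items":{"type":"object","properties":{"linear":{"type":"array","items":{"type":"number","minimum":-1,"maximum":1}},"spin":{"type":"number","minimum":-1,"maximum":1},"fingers":{"type":"number"}}}}},"required":["rows"]}

```bash
ls -la; mkdir -p pics
cat > h.py <<'E'
import numpy as np,cv2
from plant import status,eyes,ticket,bot
from scipy.spatial.transform import Rotation as R
def save(n,p): cv2.imwrite(f'pics/{n}.png',cv2.cvtColor(p,cv2.COLOR_RGB2BGR))
def c2w(name,s=None):
    m=eyes.camera_model(name)
    if name!='wrist': return m,np.array(m['cam_to_world'])
    q=s['ee_rot'];T=np.eye(4);T[:3,:3]=R.from_quat([q[1],q[2],q[3],q[0]]).as_matrix();T[:3,3]=s['tcp_pos']
    return m,T@np.array(m['tool_from_camera'])
def rays(m,uv):
    f=192/np.tan(np.radians(m['vertical_fov']/2))
    K=np.array([[f,0,m['cx']],[0,f,m['cy']],[0,0,1.]])
    return cv2.undistortPoints(np.asarray(uv,float).reshape(-1,1,2),K,np.array([m['k1'],0,0,0,0.])).reshape(-1,2)
def onplane(m,T,uv,z):
    s=rays(m,uv);d=np.c_[s,np.ones(len(s))]@T[:3,:3].T;o=T[:3,3]
    k=(z-o[2])/d[:,2];return o+k[:,None]*d
E
python3 - <<'E'
from h import *
s=status.observe();print(s);print(bot.tcp_to_tips,dir(bot))
for n in('side','top','wrist'):
    p,d=eyes.camera(n);save(n+'0',p);np.savez(f'pics/{n}0.npz',p=p,d=d);print(eyes.camera_model(n))
E
```

```text
total 12
drwxr-xr-x  3 agent agent 4096 Dec  7 02:48 .
drwxr-xr-x 23 root  root  4096 Dec  7 02:48 ..
drwxr-xr-x  2 agent agent 4096 Dec  7 02:48 pics
{'t': 0.0, 'joint_positions': array([ 1.22199430e+00,  3.20309282e-01,  1.56568629e+00, -2.03997938e-05,
        1.25739318e+00, -2.00055809e-02]), 'dq': array([-0.00107802,  0.00140203, -0.00043227,  0.0001749 ,  0.0004916 ,
        0.00075391]), 'joint_torque': array([ 1.29083099e-03, -4.12456656e+01, -2.31976014e+01,  7.28784339e-02,
        4.55361174e-02, -1.49941784e-04]), 'tcp_pos': array([185.48974695, 543.67523159, 188.80752138]), 'ee_rot': array([-1.55131609e-04,  1.63655522e-01,  9.86517138e-01, -8.84605553e-04]), 'ft_force': array([-0.3934013 , -0.02262415,  0.20117285]), 'ft_torque': array([ 0.04219499, -0.00235128, -0.0159202 ]), 'finger_gap': 0.9991211503673901}
11.0 ['Unreachable', '__class__', '__delattr__', '__dict__', '__dir__', '__doc__', '__eq__', '__format__', '__ge__', '__getattribute__', '__getstate__', '__gt__', '__hash__', '__init__', '__init_subclass__', '__le__', '__lt__', '__module__', '__ne__', '__new__', 
[... 853 characters left out ...]
04e-02, -1.26720165e-02,
        -3.75228160e+01],
       [ 1.60134571e-02, -1.90707849e-01, -9.81516218e-01,
         1.33644396e+03],
       [ 0.00000000e+00,  0.00000000e+00,  0.00000000e+00,
         1.00000000e+00]])}
{'vertical_fov': 69.99108284644765, 'cx': 259.4920585067972, 'cy': 195.80776197155984, 'k1': -0.013557270901332165, 'tool_from_camera': array([[ 5.33853394e-05, -9.64702009e-01, -2.63343939e-01,
         7.42127872e+01],
       [ 9.99999922e-01,  1.54373199e-04, -3.62790960e-04,
         1.71086047e+00],
       [ 3.90638414e-04, -2.63343899e-01,  9.64701943e-01,
        -1.95965215e+02],
       [ 0.00000000e+00,  0.00000000e+00,  0.00000000e+00,
         1.00000000e+00]])}
```

View pics/top0.png

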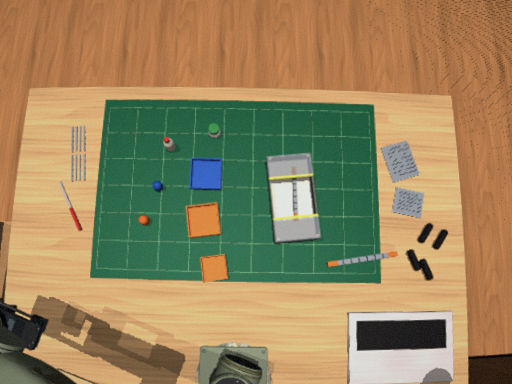

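View pics/side0.png

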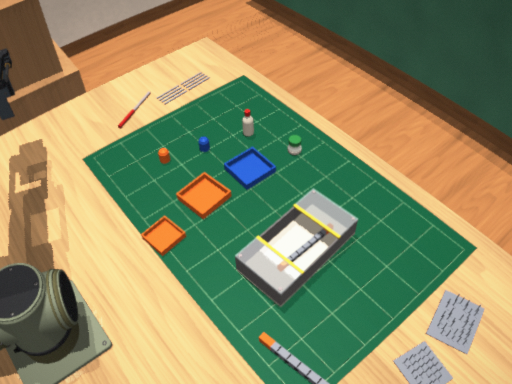

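View pics/wrist0.png

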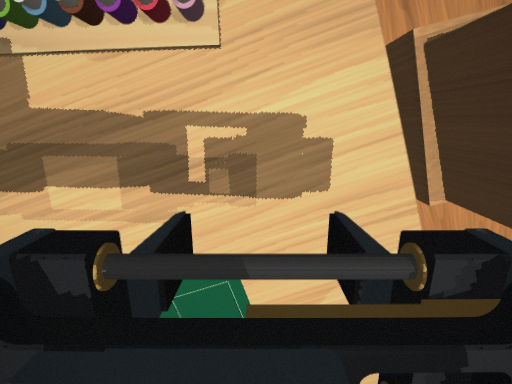

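```bash
cat > m1.py <<'E'
from h import *
def blobs(p,name,minA=15):
    hsv=cv2.cvtColor(p,cv2.COLOR_RGB2HSV)
    rg={'orange':((5,170,120),(16,255,255)),'blue':((110,150,60),(125,255,255)),'red':((0,150,100),(4,255,255)),'green':((50,150,100),(70,255,255)),'yellow':((24,120,130),(32,255,255))}[name]
    k=cv2.inRange(hsv,*rg);n,l,st,c=cv2.connectedComponentsWithStats(k)
    return [(st[i],c[i],(l==i).astype('uint8')) for i in range(1,n) if st[i][4]>=minA]
if __name__=='__main__':
  for cam in('top','side'):
    p=np.load(f'pics/{cam}0.npz')['p'];m,T=c2w(cam)
    for col in('orange','blue','yellow'):
        for st,c,k in blobs(p,col):
            cnt=max(cv2.findContours(k,0,1)[0],key=len);r=cv2.minAreaRect(cnt)
            z={'yellow':61}.get(col,20)
            bx=onplane(m,T,cv2.boxPoints(r),z)
            print(cam,col,st,c.round(1),'z',z,onplane(m,T,[c],z)[0].round(1)[:2],'box',np.linalg.norm(bx[1]-bx[0]).round(1),np.linalg.norm(bx[2]-bx[1]).round(1),bx[:,:2].round(0).tolist(), 'ctr',bx[:,:2].mean(0).round(1))
  p=np.load('pics/top0.npz')['p'];save('topz',cv2.resize(p[140:290,130:410],None,fx=2.8,fy=2.8,interpolation=cv2.INTER_CUBIC))
  p=np.load('pics/side0.npz')['p'];save('sidez',cv2.resize(p[130:310,130:370],None,fx=3.3,fy=3.3,interpolation=cv2.INTER_CUBIC))
E
python3 m1.py
```

```text
top orange [186 203  34  35 982] [202.8 219.9] z 20 [488.8 101.8] box 99.3 99.2 [[532.0, 158.0], [544.0, 60.0], [446.0, 46.0], [434.0, 143.0]] ctr [489.  101.9]
top orange [139 215   9   9  66] [143.  219.2] z 20 [487.2 290.9] box 25.6 25.4 [[500.0, 304.0], [501.0, 279.0], [475.0, 277.0], [475.0, 303.0]] ctr [487.8 290.8]
top orange [388 252   9   5  35] [392.3 253.9] z 20 [ 390.7 -496.4] box 26.2 12.6 [[396.0, -482.0], [397.0, -509.0], [384.0, -508.0], [384.0, -482.0]] ctr [ 390.2 -495.4]
top orange [201 255  27  27 584] [213.6 267.8] z 20 [341.   63.4] box 75.6 73.7 [[373.0, 106.0], [382.0, 31.0], [309.0, 21.0], [300.0, 95.0]] ctr [341.1  63.2]
top orange [327 261  10   6  43] [332.  263.3] z 20 [ 359.9 -302.5] box 28.5 13.5 [[364.0, -287.0], [369.0, -315.0], [355.0, -317.0], [351.0, -289.0]] ctr [ 359.8 -301.9]
top blue [190 158  32  31 915] [205.3 173.6] z 20 [638.3  99.5] box 98.9 98.9 [[590.0, 148.0], [689.0, 149.0], [687.0, 50.0], [589.0, 50.0]] ctr [638.9  99.5]
top blue [153 181   9  10  57] [157.2 185.4] z 20 [596.8 251.8] box 22.5 28.2 [[598.0, 269.0], [614.0, 254.0], [595
[... 1025 characters left out ...]
-317.0]] ctr [ 357.9 -300.2]
side blue [200 137   9  14 101] [203.9 143.6] z 20 [595.7 254.2] box 23.2 53.2 [[603.0, 284.0], [620.0, 269.0], [590.0, 225.0], [573.0, 240.0]] ctr [596.3 254.5]
side blue [ 225  148   50   40 1119] [249.4 167.5] z 20 [635.   97.2] box 125.4 117.6 [[588.0, 151.0], [714.0, 159.0], [683.0, 46.0], [566.0, 43.0]] ctr [637.8  99.7]
side yellow [294 204  47  34 174] [316.3 220.7] z 61 [ 623.5 -167.5] box 10.1 138.7 [[611.0, -99.0], [621.0, -96.0], [636.0, -234.0], [627.0, -236.0]] ctr [ 623.7 -166.1]
side yellow [256 236  48  38 146] [278.4 253.2] z 61 [ 498.1 -177.4] box 8.3 138.5 [[488.0, -112.0], [496.0, -109.0], [510.0, -247.0], [503.0, -249.0]] ctr [ 499.1 -179.3]
```

View pics/topz.png

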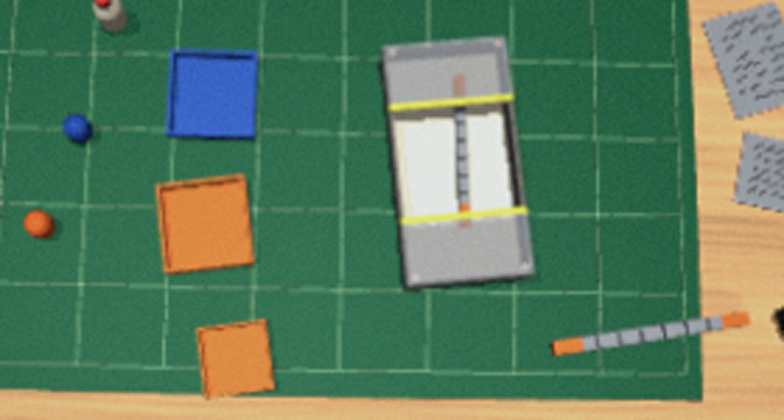

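View pics/sidez.png

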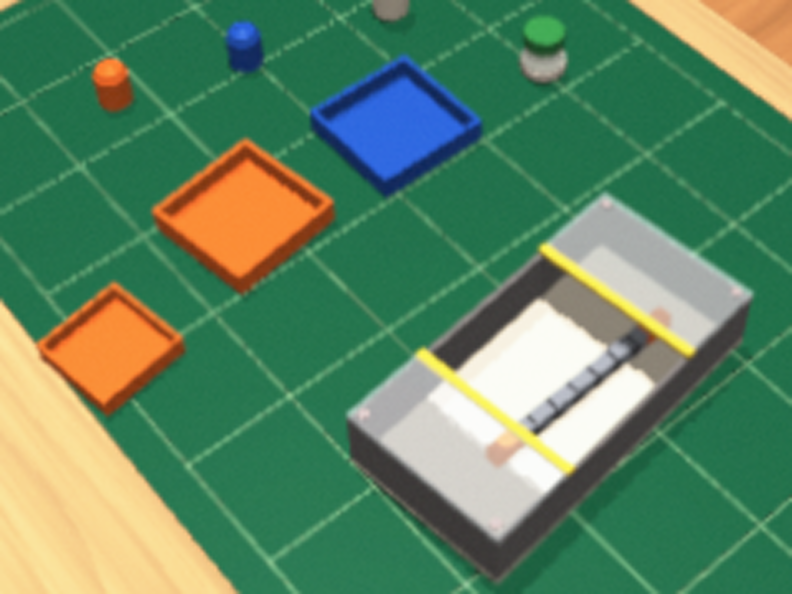

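```bash
cat >> h.py <<'E'
def Rm(s):
    q=s['ee_rot'];return R.from_quat([q[1],q[2],q[3],q[0]]).as_matrix()
def lin(s,tgt): return (Rm(s).T@(np.array(tgt,float)-s['tcp_pos'])/300).round(3)
def st():
    s=status.observe();M=Rm(s);print('t',round(s['t'],2),'tcp',s['tcp_pos'].round(1),'yawY',np.degrees(np.arctan2(M[1,1],M[0,1])).round(1),'tz',M[:,2].round(3),'gap',round(s['finger_gap']*91,1),'F',s['ft_force'].round(1),'q',s['joint_positions'].round(2));return s
E
python3 - <<'E'
from h import *
s=st();print(lin(s,[487,291,100]),lin(s,[487,291,16]))
m,T=c2w('top');print('spar top ends',onplane(m,T,[[295.7,220.7],[293.9,166.4]],22).round(1))
m,T=c2w('side');uv=[[130+497/3.3,130+453/3.3],[130+658/3.3,130+318/3.3]];print('spar side',onplane(m,T,uv,20).round(1))
# plug from depth
p=np.load('pics/top0.npz')['p']
m,T=c2w('top');print('plug z 25',onplane(m,T,[[143,219.2]],30),)
m,T=c2w('side');print('plug side',onplane(m,T,[[163.4,155]],21))
E
```

```text
t 0.15 tcp [185.5 543.8 189. ] yawY 71.2 tz [-0.    -0.001 -1.   ] gap 91.0 F [0.3 0.  0.4] q [ 1.22  0.32  1.57  0.    1.26 -0.02]
[-1.223 -0.473  0.297] [-1.223 -0.472  0.577]
spar top ends [[ 491.4 -189.2   22. ]
 [ 667.1 -184.    22. ]]
spar side [[ 494.7 -189.4   20. ]
 [ 659.  -180.3   20. ]]
plug z 25 [[485.76707284 288.27443674  30.        ]]
plug side [[483.38919452 291.06129457  21.        ]]
```

Request:
send_rows --rows '[{"linear": [-0.2,-0.08,0.05],"spin": -0.05,"fingers": 1},{"linear": [-0.4,-0.16,0.1],"spin": -0.1,"fingers": 1},{"linear": [-0.6,-0.24,0.15],"spin": -0.14,"fingers": 1},{"linear": [-0.8,-0.32,0.2],"spin": -0.14,"fingers": 1},{"linear": [-1,-0.4,0.25],"spin": -0.14,"fingers": 1}]'

```text
t: 0.78
tcp_pos: [417.9, 344.5, 118.5]
ee_rot: [0.0, -0.056, 0.998, 0.0]
ft_force: [0.7, 1.1, -0.1]
finger_gap: 1.003
```

Run:
```python
from h import *
s=st();print(lin(s,[485,290,70]),lin(s,[485,290,16]))
```

```text
t 0.78 tcp [417.9 344.5 118.5] yawY 96.4 tz [ 0.  0. -1.] gap 91.3 F [ 0.7  1.1 -0.1] q [ 0.67  0.32  1.75  0.    1.07 -1.01]
[-0.202 -0.206  0.162] [-0.202 -0.206  0.342]
```

Request:
send_rows --rows '[{"linear": [-0.1,-0.1,0.05],"spin": 0,"fingers": 1},{"linear": [-0.164,-0.162,0.12],"spin": 0,"fingers": 1},{"linear": [-0.164,-0.162,0.22],"spin": 0,"fingers": 1},{"linear": [-0.164,-0.162,0.32],"spin": 0,"fingers": 1},{"linear": [-0.164,-0.162,0.325],"spin": 0,"fingers": 0.2}]'

```text
t: 1.4
tcp_pos: [469.3, 301.9, 19.4]
ee_rot: [-0.002, -0.055, 0.998, -0.001]
ft_force: [-1.3, 0.5, -0.3]
finger_gap: 0.921
```

Run:
```python
from h import *
s=st();p,d=eyes.camera('wrist');save('w1',p)
```

```text
t 1.4 tcp [469.3 301.9  19.4] yawY 96.3 tz [-0.005 -0.003 -1.   ] gap 83.8 F [-1.3  0.5 -0.3] q [ 0.55  0.46  1.83  0.    0.86 -1.13]
```

View pics/w1.png

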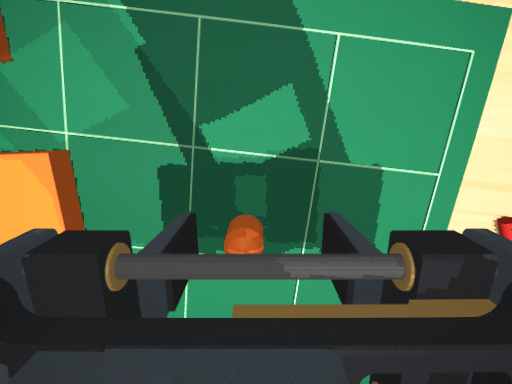

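Request:
send_rows --rows '[{"linear": [-0.03,-0.03,0.005],"spin": 0,"fingers": 0.3},{"linear": [-0.048,-0.045,0.01],"spin": 0,"fingers": 0.2},{"linear": [-0.048,-0.045,0.01],"spin": 0,"fingers": -0.2},{"linear": [-0.048,-0.045,0.01],"spin": 0,"fingers": -1},{"linear": [-0.048,-0.045,0.01],"spin": 0,"fingers": -1}]'

```text
t: 2.08
tcp_pos: [486.6, 291.4, 18.7]
ee_rot: [0.0, -0.056, 0.998, 0.0]
ft_force: [-0.4, 0.0, 0.1]
finger_gap: 0.329
```

Request:
send_rows --rows '[{"linear": [0,0,0],"spin": 0,"fingers": -1},{"linear": [0,0,0],"spin": 0,"fingers": -1},{"linear": [0,0,0],"spin": 0,"fingers": -1},{"linear": [0,0,0],"spin": 0,"fingers": -1},{"linear": [0,0,-0.1],"spin": 0,"fingers": -1}]'

```text
t: 2.7
tcp_pos: [485.0, 290.3, 46.8]
ee_rot: [-0.002, -0.055, 0.998, -0.001]
ft_force: [-0.1, 0.5, -0.6]
finger_gap: 0.001
```

Run:
```python
from h import *
s=st();p,d=eyes.camera('wrist');save('w2',p);print(lin(s,[487,102,70]))
```

```text
t 2.7 tcp [485.  290.3  46.8] yawY 96.4 tz [-0.005 -0.003 -1.   ] gap 0.1 F [-0.1  0.5 -0.6] q [ 0.52  0.43  1.78  0.    0.93 -1.16]
[ 0.063 -0.625 -0.076]
```

View pics/w2.png

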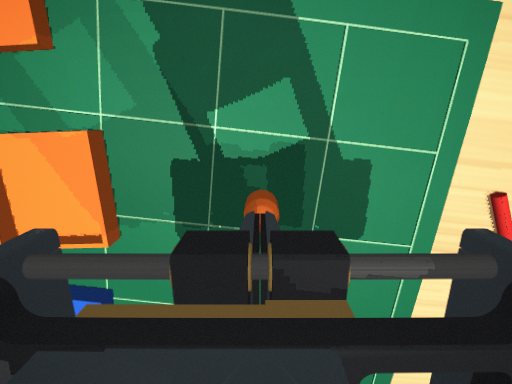

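Run:
```python
from h import *
from m1 import blobs
for n in('top','side','wrist'):
    s=status.observe();p,d=eyes.camera(n);save(n+'3',p);m,T=c2w(n,s)
    for st_,c,k in blobs(p,'orange'):
        if n=='wrist':
            print(n,st_,c.round(1));
            uv=[[st_[0]+st_[2]/2,st_[1]]]
            for z in(0,30,40): print(z,onplane(m,T,uv,z)[0].round(1),onplane(m,T,[c],z)[0].round(1))
            ys,xs=np.nonzero(k);dd=d[ys,xs];
            if st_[4]<3000:
                r=rays(m,np.c_[xs,ys].astype(float));P=np.c_[r*dd[:,None],dd]@T[:3,:3].T+T[:3,3];print('depth pts',P.min(0),P.max(0),np.median(P,0))
        elif st_[4]<300:
            ys,xs=np.nonzero(k);dd=d[ys,xs];r=rays(m,np.c_[xs,ys].astype(float));P=np.c_[r*dd[:,None],dd]@T[:3,:3].T+T[:3,3]
            print(n,c.round(1),onplane(m,T,[c],20)[0].round(1),'depth',P.min(0).round(1),P.max(0).round(1),np.median(P,0).round(1))
```

```text
top [392.3 253.9] [ 390.5 -496.5   20. ] depth [ 383.8 -508.8    1.6] [ 396.4 -482.1   26.7] [ 390.1 -495.1   21.9]
top [332.  263.3] [ 359.9 -302.5   20. ] depth [ 351.5 -315.9   16.8] [ 367.3 -287.5   27.3] [ 360.7 -302.1   20. ]
side [163.3 155.1] [483.5 291.9  20. ] depth [ 122.1 -599.7    2.4] [494.2 303.9 938.1] [480.6 284.   30.4]
side [265.8 339.6] [ 357.8 -300.3   20. ] depth [ 349.9 -314.5    1.8] [ 369.2 -283.7   24.1] [ 357.7 -300.2   19.1]
wrist [   0    0   37   42 1344] [15.9 20.9]
0 [343.5  86.6   0. ] [358.7  82.9   0. ]
30 [352.1 110.8  30. ] [365.4 107.6  30. ]
40 [355.  118.9  40. ] [367.7 115.8  40. ]
depth pts [344.39277181  71.17629248   1.92386889] [414.03551951 284.98429205 245.42422246] [360.53929365  88.08219522   4.79820492]
wrist [    0   126   119   119 10768] [ 50.3 185. ]
0 [437.8 112.1   0. ] [492.4  99.2   0. ]
30 [434.9 133.2  30. ] [482.9 121.9  30. ]
40 [434.  140.3  40. ] [479.7 129.5  40. ]
wrist [242 186  36  31 774] [259.5 201.2]
0 [472.  292.2   0. ] [486.5 293.3   0. ]
30 [464.9 291.3  30. ] [477.7 292.3  30. ]
40 [462.6 291.   40. ] [474.7 292.   40. ]
depth pts [414.03551951 278.53892826   6.19680133] [490.53935163 307.62141614 245.42422246] [476.27629921 292.03089854  34.91480827]
```

Run:
```python
from h import *
p=cv2.imread('pics/side3.png');cv2.imwrite('pics/side3z.png',cv2.resize(p[60:240,90:290],None,fx=3.9,fy=3.3,interpolation=cv2.INTER_CUBIC))
```

```text
(no output)
```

View pics/side3z.png

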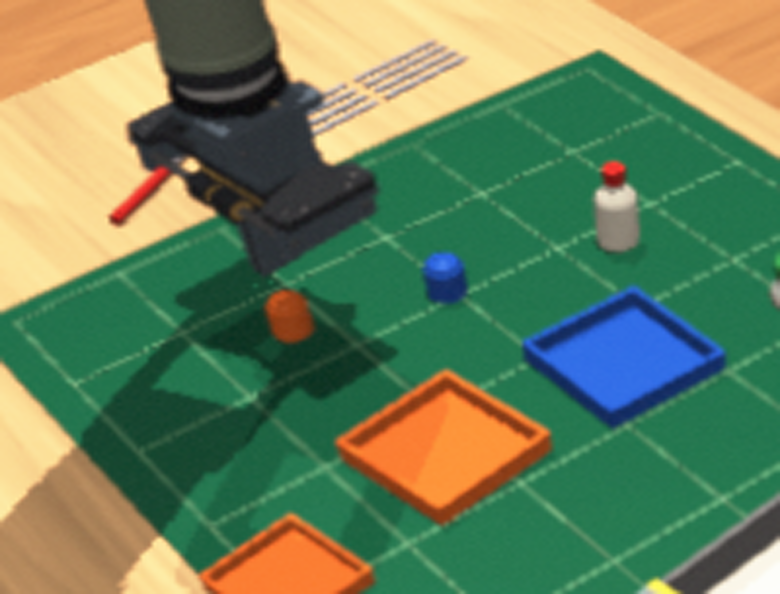

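```bash
cat >> h.py <<'E'
def proj(name,P,s=None):
    m,T=c2w(name,s);f=192/np.tan(np.radians(m['vertical_fov']/2))
    Pc=(np.atleast_2d(P)-T[:3,3])@T[:3,:3];x=Pc[:,:2]/Pc[:,2:];r2=(x**2).sum(1,keepdims=True);x=x*(1+m['k1']*r2)
    return x*f+[m['cx'],m['cy']]
E
python3 - <<'E'
from h import *
s=st()
for z in (36,47,55): print(z,proj('side',[[485,290.3,z],[469,288.6,z],[501,292,z]]).round(1))
print('plug',proj('side',[[485,290,0],[485,290,40]]))
E
```

```text
t 2.9 tcp [486.9 291.4  48.6] yawY 96.4 tz [ 0.001  0.001 -1.   ] gap 0.4 F [-0.7  0.3 -0. ] q [ 0.52  0.43  1.78  0.    0.93 -1.16]
36 [[163.1 151. ]
 [158.5 154.1]
 [167.6 148. ]]
47 [[162.4 148.2]
 [157.8 151.3]
 [167.  145.2]]
55 [[161.9 146.1]
 [157.2 149.2]
 [166.5 143.1]]
plug [[165.37706567 160.18617481]
 [162.8973922  150.07074163]]
```

Run:
```python
from h import *
s=st();p,d=eyes.camera('side');m,T=c2w('side')
save('s4',cv2.resize(p[70:190,110:270],None,fx=5,fy=5,interpolation=cv2.INTER_NEAREST))
vv,uu=np.mgrid[90:160,115:200];dd=d[90:160,115:200].ravel()
r=rays(m,np.c_[uu.ravel(),vv.ravel()].astype(float));P=np.c_[r*dd[:,None],dd]@T[:3,:3].T+T[:3,3]
k=(dd>0)&(np.hypot(P[:,0]-486,P[:,1]-291)<110)&(P[:,2]>42)
for x in P[k][np.argsort(P[k][:,2])][:150:5]: print(x.round(0),end=' ')
```

```text
t 2.9 tcp [486.9 291.4  48.6] yawY 96.4 tz [ 0.001  0.001 -1.   ] gap 0.4 F [-0.7  0.3 -0. ] q [ 0.52  0.43  1.78  0.    0.93 -1.16]
[491. 282.  42.] [473. 285.  74.] [497. 286.  77.] [470. 298.  78.] [471. 289.  80.] [470. 296.  83.] [477. 281.  86.] [474. 282.  87.] [479. 284.  90.] [472. 283.  91.] [472. 297.  93.] [483. 283.  96.] [470. 282.  97.] [471. 287. 100.] [476. 280. 102.] [471. 281. 104.] [470. 294. 107.] [477. 280. 108.] [479. 281. 110.] [482. 280. 113.] [471. 282. 114.] [470. 290. 117.] [475. 283. 118.] [472. 281. 122.] [476. 278. 125.] [468. 298. 126.] [472. 279. 130.] [470. 285. 134.] [478. 213. 151.] [467. 367. 152.]
```

View pics/s4.png

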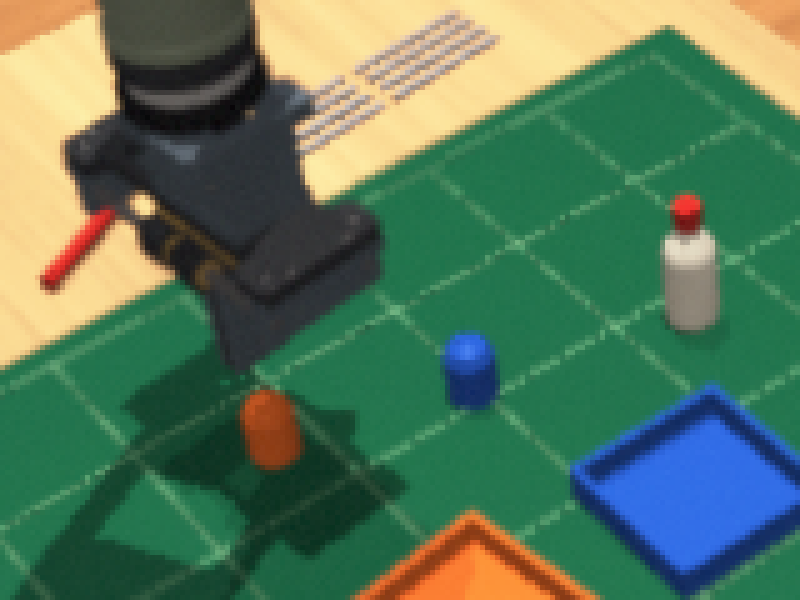

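Run:
```python
from h import *
s=st();p,d=eyes.camera('wrist');m,T=c2w('wrist',s);Tt=np.array(m['tool_from_camera'])
save('w5',cv2.resize(p[170:270,200:330],None,fx=6,fy=6,interpolation=cv2.INTER_NEAREST))
for v in range(196,262,6):
    for u in (236,244,250,256,262,268,274):
        r=rays(m,[[u,v]])[0];D=d[v,u];P=(Tt@np.array([r[0]*D,r[1]*D,D,1]))[:3];print(u,v,P.round(0).astype(int),end=' | ')
    print()
p,d0=eyes.camera('side');m,T=c2w('side')
for uv in ((240,130),(130,180),(157,141),(159,140)):
    u,v=uv;r=rays(m,[[u,v]])[0];D=d0[v,u];print(uv,(T@np.array([r[0]*D,r[1]*D,D,1]))[:3].round(1))
```

```text
t 2.95 tcp [486.4 291.1  48. ] yawY 96.4 tz [-0.001 -0.    -1.   ] gap 0.6 F [-0.1 -0.2 -0.8] q [ 0.52  0.43  1.78  0.    0.93 -1.16]
236 196 [  7 -20  47] | 244 196 [  7 -13  47] | 250 196 [13 -6 25] | 256 196 [15 -1 18] | 262 196 [15  3 16] | 268 196 [14  8 20] | 274 196 [ 9 14 39] | 
236 202 [  1 -20  48] | 244 202 [  4 -12  37] | 250 202 [11 -6 14] | 256 202 [12 -1 12] | 262 202 [12  3 11] | 268 202 [12  8 12] | 274 202 [10 13 16] | 
236 208 [ -4 -20  45] | 244 208 [  5 -11  17] | 250 208 [ 7 -6 10] | 256 208 [ 8 -1  8] | 262 208 [8 3 7] | 268 208 [8 8 9] | 274 208 [ 7 13 12] | 
236 214 [-10 -20  46] | 244 214 [  1 -11  15] | 250 214 [ 17  -4 -32] | 256 214 [ 16  -1 -29] | 262 214 [ 16   3 -29] | 268 214 [ 17   7 -32] | 274 214 [ 2 13 11] | 
236 220 [-16 -21  46] | 244 220 [ 17  -8 -43] | 250 220 [ 17  -4 -44] | 256 220 [ 15  -1 -39] | 262 220 [ 15   3 -38] | 268 220 [ 17   7 -43] | 274 220 [ 17  10 -44] | 
236 226 [-22 -21  46] | 244 226 [ 17  -7 -53] | 250 226 [ 17  -4 -53] | 256 226 [ 16   0 -49] | 262 226 [ 15   3 -49] | 268 226 [ 17   6 -53] | 274 226 [ 17  10 -53] | 
236 23
[... 331 characters left out ...]
  38    6 -116] | 
236 244 [  37   -6 -119] | 244 244 [  38   -3 -120] | 250 244 [  37   -1 -118] | 256 244 [ 15   0 -73] | 262 244 [ 15   3 -73] | 268 244 [  36    4 -116] | 274 244 [  38    6 -121] | 
236 250 [  37   -5 -123] | 244 250 [  38   -3 -124] | 250 250 [  36   -1 -120] | 256 250 [ 16   0 -80] | 262 250 [ 16   3 -80] | 268 250 [  35    4 -118] | 274 250 [  38    6 -125] | 
236 256 [  36   -5 -125] | 244 256 [  37   -3 -126] | 250 256 [  35   -1 -122] | 256 256 [  33    0 -118] | 262 256 [  33    2 -118] | 268 256 [  33    4 -118] | 274 256 [  37    6 -126] | 
(240, 130) [719.4 248.    1.6]
(130, 180) [369.9 289.9   1. ]
(157, 141) [471.3 281.4  89.3]
(159, 140) [477.5 281.5  88.9]
```

View pics/w5.png

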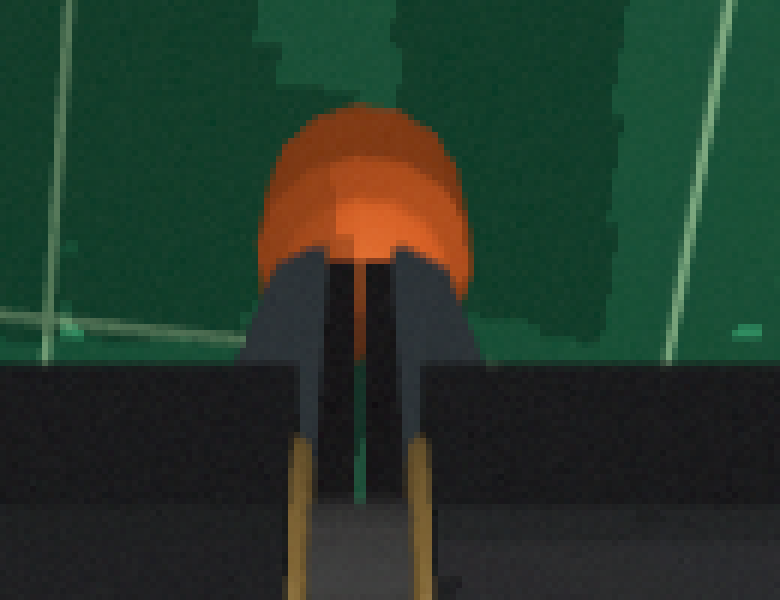

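Request:
send_rows --rows '[{"linear": [0.016,0,0],"spin": 0,"fingers": 0.4},{"linear": [0.016,0,0],"spin": 0,"fingers": 0.4},{"linear": [0.016,0,0],"spin": 0,"fingers": 0.4},{"linear": [0.016,0,0],"spin": 0,"fingers": 0.4},{"linear": [0.016,0,0.06],"spin": 0,"fingers": 0.4}]'

```text
t: 3.68
tcp_pos: [483.3, 291.5, 31.6]
ee_rot: [0.002, -0.055, 0.998, 0.001]
ft_force: [-0.3, 0.2, -0.2]
finger_gap: 0.521
```

Request:
send_rows --rows '[{"linear": [0,0,0.05],"spin": 0,"fingers": 0.4},{"linear": [0,0,0.1],"spin": 0,"fingers": 0.4},{"linear": [0,0,0.15],"spin": 0,"fingers": 0.4},{"linear": [0,0,0.15],"spin": 0,"fingers": 0.4},{"linear": [0,0,0.15],"spin": 0,"fingers": 0.4}]'

```text
t: 4.3
tcp_pos: [482.3, 290.9, -14.3]
ee_rot: [0.0, -0.055, 0.998, 0.0]
ft_force: [-0.9, 0.6, 0.2]
finger_gap: 0.699
```

Run:
```python
from h import *
s=st();p,d=eyes.camera('wrist');save('w6',p);p,d=eyes.camera('side');save('s6',cv2.resize(p[70:190,110:270],None,fx=5,fy=5,interpolation=cv2.INTER_NEAREST))
```

```text
t 4.3 tcp [482.3 290.9 -14.3] yawY 96.4 tz [ 0.  0. -1.] gap 63.6 F [-0.9  0.6  0.2] q [ 0.52  0.5   1.85  0.    0.78 -1.16]
```

View pics/w6.png

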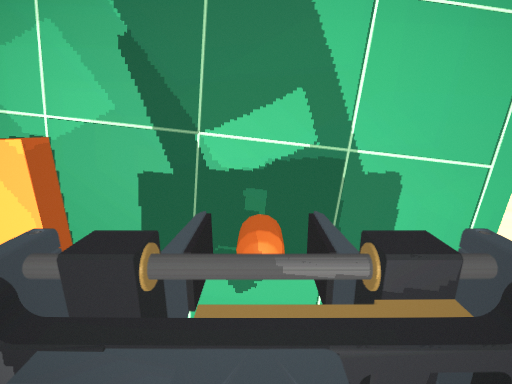

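View pics/s6.png

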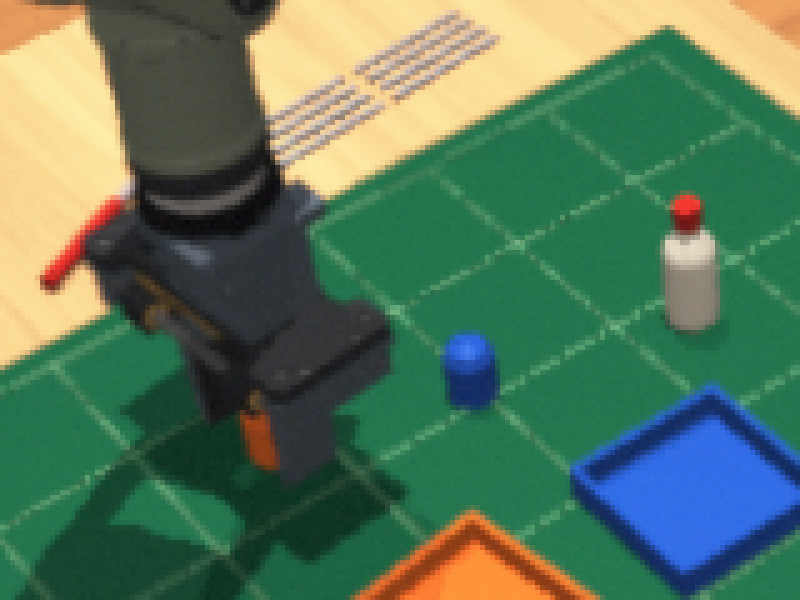

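Request:
send_rows --rows '[{"linear": [0,0,0],"spin": 0,"fingers": -1},{"linear": [0,0,0],"spin": 0,"fingers": -1},{"linear": [0,0,0],"spin": 0,"fingers": -1},{"linear": [0,0,0],"spin": 0,"fingers": -1},{"linear": [0,0,0],"spin": 0,"fingers": -1}]'

```text
t: 5.03
tcp_pos: [482.0, 290.8, -14.4]
ee_rot: [0.0, -0.055, 0.998, 0.0]
ft_force: [-0.3, -0.1, 1.0]
finger_gap: 0.323
```

Run:
```python
from h import *
s=st();print(lin(s,[487,103,50]))
```

```text
t 5.03 tcp [482.  290.8 -14.4] yawY 96.4 tz [ 0.  0. -1.] gap 29.4 F [-0.3 -0.1  1. ] q [ 0.52  0.5   1.85  0.    0.78 -1.16]
[ 0.053 -0.624 -0.215]
```

Request:
send_rows --rows '[{"linear": [0,0,-0.1],"spin": 0,"fingers": -1},{"linear": [0,-0.04,-0.2],"spin": 0,"fingers": -1},{"linear": [0.02,-0.2,-0.22],"spin": 0,"fingers": -1},{"linear": [0.03,-0.38,-0.22],"spin": 0,"fingers": -1},{"linear": [0.047,-0.56,-0.22],"spin": 0,"fingers": -1}]'

```text
t: 5.65
tcp_pos: [486.7, 120.9, 51.7]
ee_rot: [0.0, -0.056, 0.998, 0.0]
ft_force: [0.3, -0.2, -0.3]
finger_gap: 0.318
```

Run:
```python
from h import *
s=st();print(lin(s,[489,102,50]),lin(s,[489,102,-10]))
```

```text
t 5.65 tcp [486.7 120.9  51.7] yawY 96.4 tz [ 0.001  0.    -1.   ] gap 28.9 F [ 0.3 -0.2 -0.3] q [ 0.22  0.34  1.93 -0.    0.87 -1.46]
[-0.001 -0.063  0.006] [-0.    -0.063  0.206]
```

Request:
send_rows --rows '[{"linear": [0,-0.05,0],"spin": 0,"fingers": -1},{"linear": [0,-0.063,0.06],"spin": 0,"fingers": -1},{"linear": [0,-0.063,0.14],"spin": 0,"fingers": -1},{"linear": [0,-0.063,0.19],"spin": 0,"fingers": -1},{"linear": [0,-0.063,0.203],"spin": 0,"fingers": -1}]'

```text
t: 6.28
tcp_pos: [488.2, 103.8, -10.3]
ee_rot: [-0.001, -0.056, 0.998, -0.0]
ft_force: [-0.2, 1.0, 0.6]
finger_gap: 0.316
```

Run:
```python
from h import *
s=st();p,d=eyes.camera('side');save('s7',cv2.resize(p[110:230,150:310],None,fx=5,fy=5,interpolation=cv2.INTER_NEAREST))
```

```text
t 6.28 tcp [488.2 103.8 -10.3] yawY 96.4 tz [-0.002 -0.    -1.   ] gap 28.7 F [-0.2  1.   0.6] q [ 0.19  0.42  2.    0.    0.72 -1.5 ]
```

View pics/s7.png

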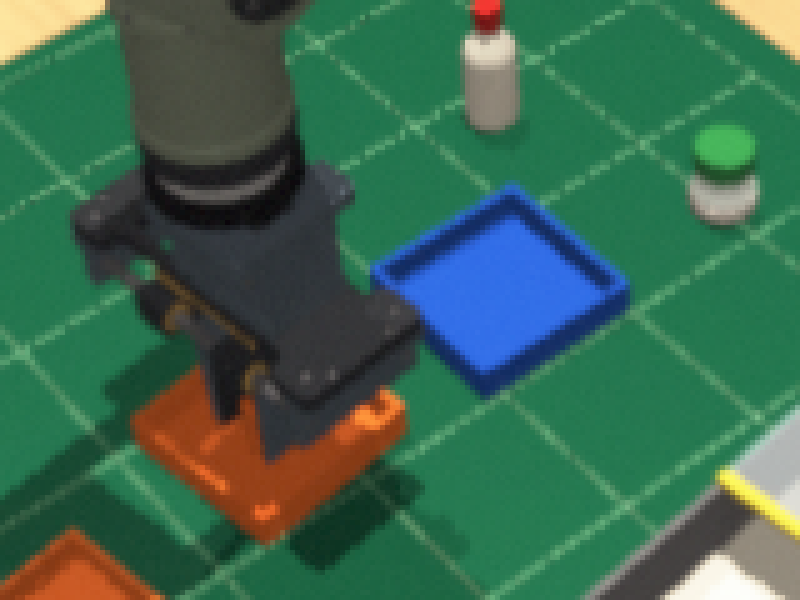

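Gripper is inside the orange tray near its middle. Release slightly, then rise.

Request:
send_rows --rows '[{"linear": [0,0,0],"spin": 0,"fingers": 0.1},{"linear": [0,0,0],"spin": 0,"fingers": 0.1},{"linear": [0,0,0],"spin": 0,"fingers": 0.1},{"linear": [0,0,0],"spin": 0,"fingers": 0.1},{"linear": [0,0,-0.05],"spin": 0,"fingers": 0.1}]'

```text
t: 6.95
tcp_pos: [487.7, 103.3, 5.4]
ee_rot: [-0.001, -0.055, 0.998, -0.0]
ft_force: [-0.5, 1.1, -0.2]
finger_gap: 0.547
```

Request:
send_rows --rows '[{"linear": [0,0,-0.15],"spin": 0,"fingers": 0.1},{"linear": [0,0,-0.3],"spin": 0,"fingers": 0},{"linear": [-0.02,-0.15,-0.4],"spin": 0,"fingers": 0},{"linear": [-0.06,-0.33,-0.4],"spin": 0,"fingers": -0.2},{"linear": [-0.12,-0.5,-0.4],"spin": 0,"fingers": -0.2}]'

```text
t: 7.58
tcp_pos: [541.7, -43.1, 127.7]
ee_rot: [0.001, -0.056, 0.998, -0.0]
ft_force: [0.6, 1.0, -1.1]
finger_gap: 0.405
```

Run:
```python
from h import *
s=st();p,d=eyes.camera('side');save('s8',p);p,d=eyes.camera('wrist');save('w8',p);p,d=eyes.camera('top');save('t8',cv2.resize(p[140:290,130:410],None,fx=2.8,fy=2.8,interpolation=cv2.INTER_CUBIC))
```

```text
t 7.58 tcp [541.7 -43.1 127.7] yawY 96.4 tz [ 0.003 -0.    -1.   ] gap 36.8 F [ 0.6  1.  -1.1] q [-0.1   0.32  1.73  0.    1.09 -1.78]
```

View pics/s8.png

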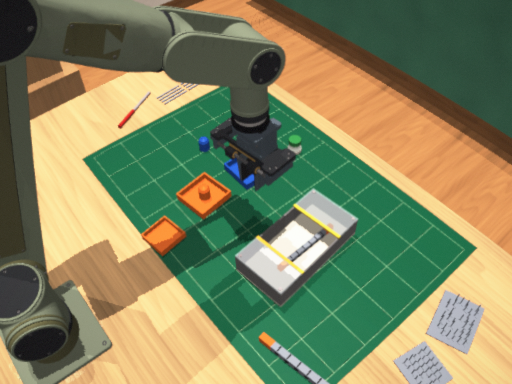

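View pics/w8.png

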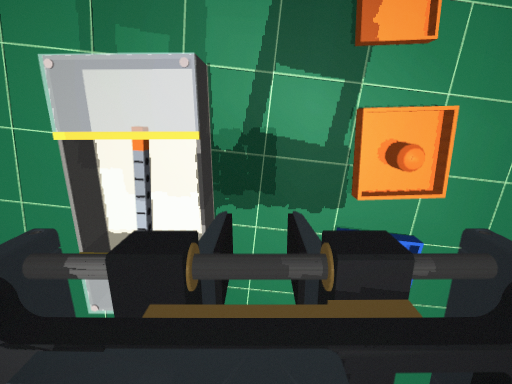

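Request:
send_rows --rows '[{"linear": [0.03,-0.15,0.03],"spin": 0.024,"fingers": -0.2},{"linear": [0.06,-0.3,0.06],"spin": 0.024,"fingers": -0.2},{"linear": [0.1,-0.45,0.1],"spin": 0.024,"fingers": -0.2},{"linear": [0.109,-0.475,0.17],"spin": 0.024,"fingers": -0.2},{"linear": [0.109,-0.475,0.17],"spin": 0.024,"fingers": -0.2}]'

```text
t: 8.35
tcp_pos: [522.8, -186.0, 73.8]
ee_rot: [-0.002, -0.018, 1.0, 0.001]
ft_force: [-1.0, 0.3, 0.4]
finger_gap: 0.4
```

Run:
```python
from h import *
s=st();p,d=eyes.camera('wrist');save('w9',p);np.savez('pics/w9.npz',p=p,d=d,**{k:np.array(s[k]) for k in('tcp_pos','ee_rot')})
p,d=eyes.camera('side');save('s9',cv2.resize(p[170:310,220:380],None,fx=5,fy=4.2,interpolation=cv2.INTER_NEAREST))
```

```text
t 8.35 tcp [ 522.8 -186.    73.8] yawY 92.0 tz [-0.003  0.002 -1.   ] gap 36.4 F [-1.   0.3  0.4] q [-0.36  0.39  1.78  0.    0.98 -1.97]
```

View pics/w9.png

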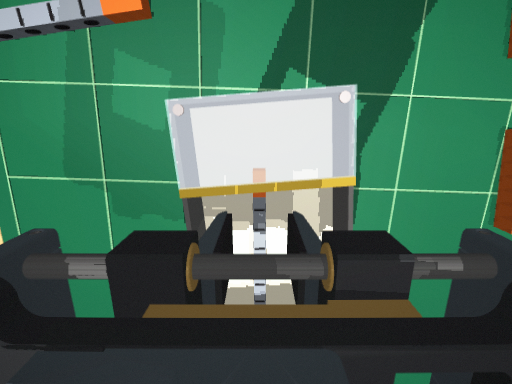

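View pics/s9.png

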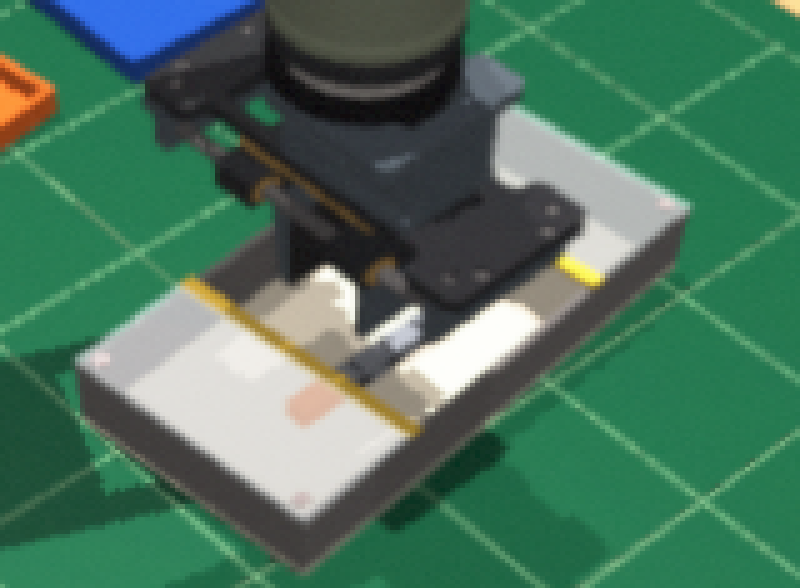

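Run:
```python
from h import *
z=np.load('pics/w9.npz');s={k:z[k] for k in('tcp_pos','ee_rot')};m,T=c2w('wrist',s)
print('strip',onplane(m,T,[[181,190],[260,186.5],[354,182]],61).round(1))
print('strip inner edge',onplane(m,T,[[260,190]],61).round(1))
print('spar end',onplane(m,T,[[253,168],[266,168],[254,225],[266,225],[254,298],[266,298]],22).round(1))
print('wall',onplane(m,T,[[168,100],[356,86]],61).round(1))
```

```text
strip [[ 503.5 -246.8   61. ]
 [ 498.5 -184.9   61. ]
 [ 492.3 -111.7   61. ]]
strip inner edge [[ 501.3 -184.8   61. ]]
spar end [[ 490.5 -191.4   22. ]
 [ 490.1 -179.6   22. ]
 [ 545.9 -188.8   22. ]
 [ 545.5 -177.3   22. ]
 [ 627.  -186.4   22. ]
 [ 626.6 -173.9   22. ]]
wall [[ 436.6 -253.6   61. ]
 [ 422.4 -118.9   61. ]]
```

Request:
send_rows --rows '[{"linear": [-0.01,0,0.07],"spin": 0,"fingers": -0.2},{"linear": [-0.01,0,0.14],"spin": 0,"fingers": -0.2},{"linear": [-0.01,0,0.21],"spin": 0,"fingers": -0.2},{"linear": [-0.01,0,0.27],"spin": 0,"fingers": -0.2},{"linear": [-0.01,0,0.283],"spin": 0,"fingers": -0.2}]'

```text
t: 9.07
tcp_pos: [527.5, -185.6, -10.3]
ee_rot: [-0.0, -0.019, 1.0, 0.0]
ft_force: [0.0, 0.2, -0.2]
finger_gap: 0.4
```

Run:
```python
from h import *
s=st();p,d=eyes.camera('wrist');save('w10',p[120:384,120:400])
p,d=eyes.camera('side');save('s10',cv2.resize(p[170:310,220:380],None,fx=5,fy=4.2,interpolation=cv2.INTER_NEAREST))
```

```text
t 9.07 tcp [ 527.5 -185.6  -10.3] yawY 92.1 tz [-0.  0. -1.] gap 36.4 F [ 0.   0.2 -0.2] q [-0.36  0.49  1.86  0.    0.79 -1.97]
```

View pics/s10.png

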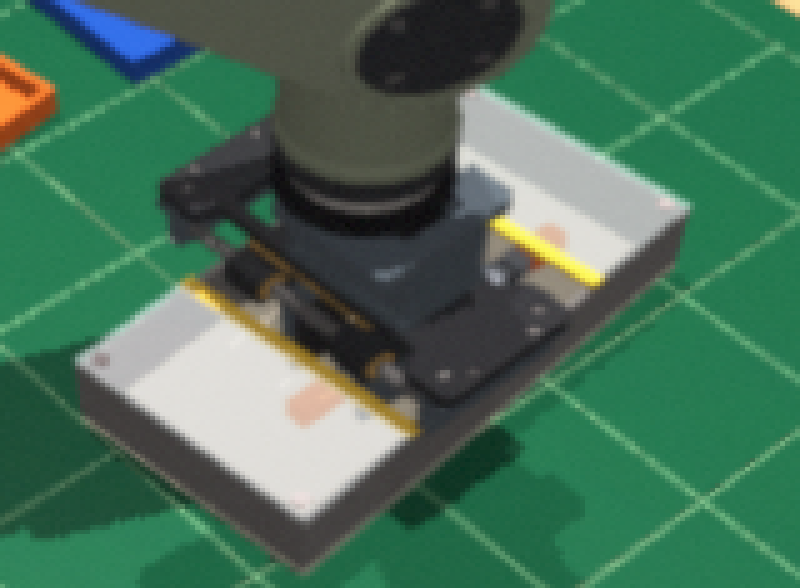

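View pics/w10.png

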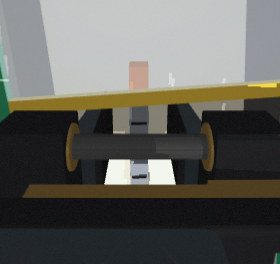

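Request:
send_rows --rows '[{"linear": [0,0,0.007],"spin": 0,"fingers": -1},{"linear": [0,0,0.007],"spin": 0,"fingers": -1},{"linear": [0,0,0.007],"spin": 0,"fingers": -1},{"linear": [0,0,0.007],"spin": 0,"fingers": -1},{"linear": [0,0,0.007],"spin": 0,"fingers": -1}]'

```text
t: 9.8
tcp_pos: [527.6, -186.8, -12.0]
ee_rot: [0.0, -0.018, 1.0, -0.0]
ft_force: [-1.4, 0.5, 4.4]
finger_gap: 0.132
```

Run:
```python
from h import *
s=st()
```

```text
t 9.8 tcp [ 527.6 -186.8  -12. ] yawY 92.0 tz [ 0.001 -0.    -1.   ] gap 12.0 F [-1.4  0.5  4.4] q [-0.36  0.5   1.86  0.    0.79 -1.97]
```

Request:
send_rows --rows '[{"linear": [0,0,-0.012],"spin": 0,"fingers": -1},{"linear": [-0.025,0,-0.015],"spin": 0,"fingers": -1},{"linear": [-0.05,0,-0.015],"spin": 0,"fingers": -1},{"linear": [-0.07,0,-0.015],"spin": 0,"fingers": -1},{"linear": [-0.07,0,-0.015],"spin": 0,"fingers": -1}]'

```text
t: 10.42
tcp_pos: [548.9, -186.0, -8.2]
ee_rot: [0.0, -0.018, 1.0, 0.0]
ft_force: [0.3, 0.6, -1.0]
finger_gap: 0.128
```

Run:
```python
from h import *
s=st();p,d=eyes.camera('wrist');save('w11',p[120:384,120:400])
p,d=eyes.camera('side');save('s11',cv2.resize(p[170:310,220:380],None,fx=5,fy=4.2,interpolation=cv2.INTER_NEAREST))
```

```text
t 10.43 tcp [ 548.9 -186.    -8.2] yawY 92.1 tz [ 0.  0. -1.] gap 11.7 F [ 0.3  0.6 -1. ] q [-0.35  0.52  1.81  0.    0.82 -1.95]
```

View pics/s11.png

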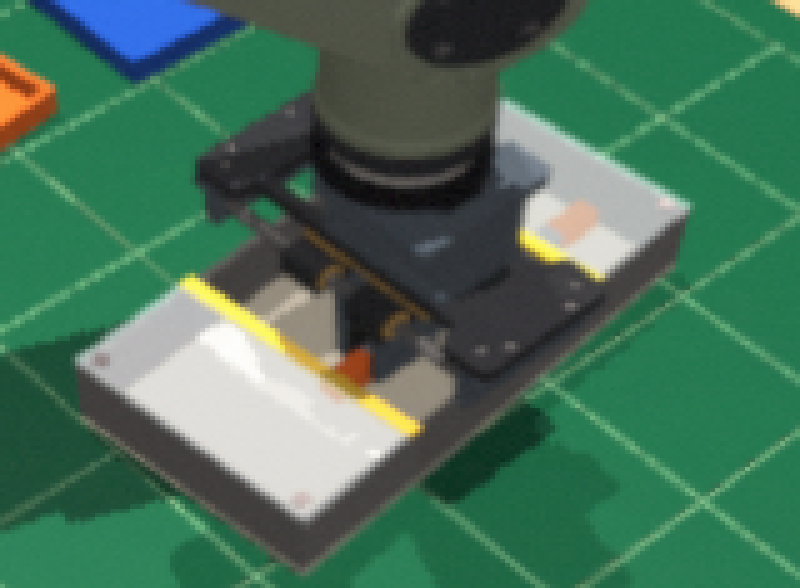

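View pics/w11.png

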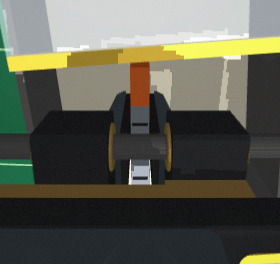

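Request:
send_rows --rows '[{"linear": [0,0,-0.02],"spin": 0,"fingers": -0.75},{"linear": [0,0,-0.03],"spin": 0,"fingers": -0.75},{"linear": [0,0,-0.04],"spin": 0,"fingers": -0.75},{"linear": [0,0,-0.05],"spin": 0,"fingers": -0.75},{"linear": [0,0,-0.05],"spin": 0,"fingers": -0.75}]'

```text
t: 11.15
tcp_pos: [548.5, -186.1, 7.4]
ee_rot: [0.0, -0.018, 1.0, -0.0]
ft_force: [-0.3, 0.0, -0.3]
finger_gap: 0.131
```

Run:
```python
from h import *
s=st();print(s['ft_torque']);p,d=eyes.camera('wrist');save('w12',p[120:384,120:400])
p,d=eyes.camera('side');save('s12',cv2.resize(p[170:310,220:380],None,fx=5,fy=4.2,interpolation=cv2.INTER_NEAREST))
```

```text
t 11.15 tcp [ 548.5 -186.1    7.4] yawY 92.0 tz [ 0.001 -0.    -1.   ] gap 11.9 F [-0.3  0.  -0.3] q [-0.35  0.5   1.79  0.    0.85 -1.95]
[ 0.11218009  0.0319549  -0.00120896]
```

View pics/s12.png

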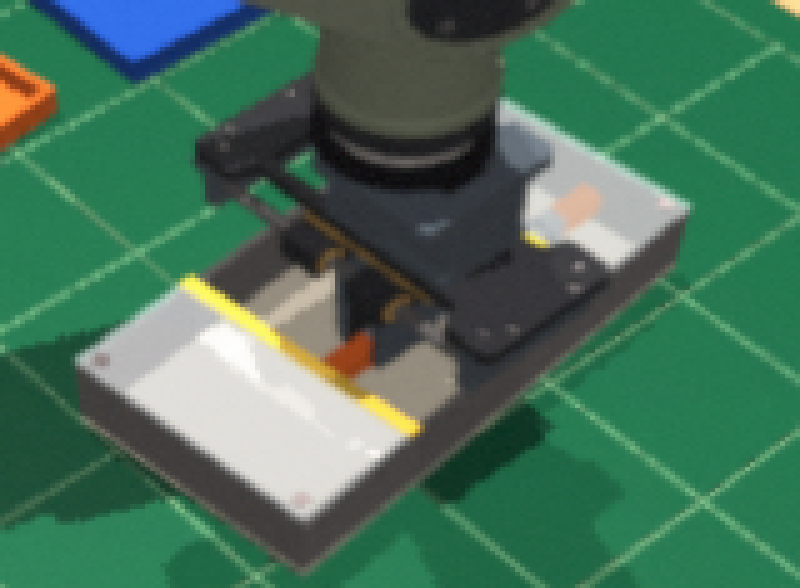

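View pics/w12.png

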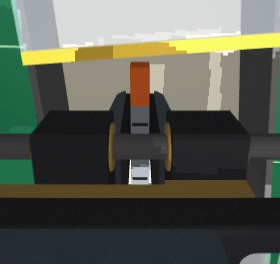

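Request:
send_rows --rows '[{"linear": [0,0,0],"spin": 0,"fingers": -0.745},{"linear": [0,0,0],"spin": 0,"fingers": -0.742},{"linear": [0,0,0],"spin": 0,"fingers": -0.74},{"linear": [0,0,0],"spin": 0,"fingers": -0.738},{"linear": [0,0,0],"spin": 0,"fingers": -0.736}]'

```text
t: 11.88
tcp_pos: [548.5, -186.1, 7.2]
ee_rot: [0.0, -0.018, 1.0, -0.0]
ft_force: [-0.2, -0.7, 0.7]
finger_gap: 0.134
```

```bash
cat > look.py <<'E'
import sys
from h import *
s=st();n=sys.argv[1]
p,d=eyes.camera('side');q=cv2.resize(p[170:310,220:380],None,fx=5,fy=4.2,interpolation=cv2.INTER_NEAREST);save('s'+n,q)
E
python3 look.py 13
```

```text
t 11.88 tcp [ 548.5 -186.1    7.2] yawY 92.0 tz [ 0. -0. -1.] gap 12.2 F [-0.2 -0.7  0.7] q [-0.35  0.5   1.79  0.    0.85 -1.95]
```

View pics/s13.png

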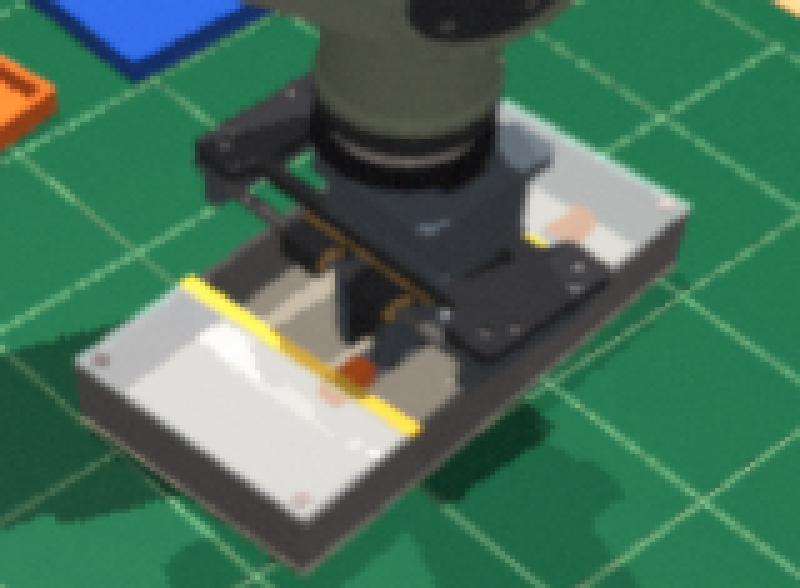

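Request:
send_rows --rows '[{"linear": [0.03,0,0],"spin": 0,"fingers": -0.5},{"linear": [0.06,0,0],"spin": 0,"fingers": -0.5},{"linear": [0.08,0,0.02],"spin": 0,"fingers": -0.5},{"linear": [0.08,0,0.05],"spin": 0,"fingers": -0.5},{"linear": [0.08,0,0.061],"spin": 0,"fingers": -0.5}]'

```text
t: 12.55
tcp_pos: [524.0, -186.8, -12.1]
ee_rot: [-0.0, -0.018, 1.0, 0.0]
ft_force: [0.4, 0.1, 1.2]
finger_gap: 0.25
```

```bash
python3 look.py 14
python3 - <<'E'
from h import *
s=st();p,d=eyes.camera('wrist');save('w14',p[120:384,120:400])
E
```

```text
t 12.55 tcp [ 524.  -186.8  -12.1] yawY 92.0 tz [-0.001  0.001 -1.   ] gap 22.8 F [0.4 0.1 1.2] q [-0.36  0.49  1.87  0.    0.78 -1.97]
t 12.6 tcp [ 524.  -186.7  -12.3] yawY 92.0 tz [-0.001  0.001 -1.   ] gap 22.9 F [-0.3  1.1 -0.5] q [-0.36  0.49  1.87  0.    0.78 -1.97]
```

View pics/s14.png

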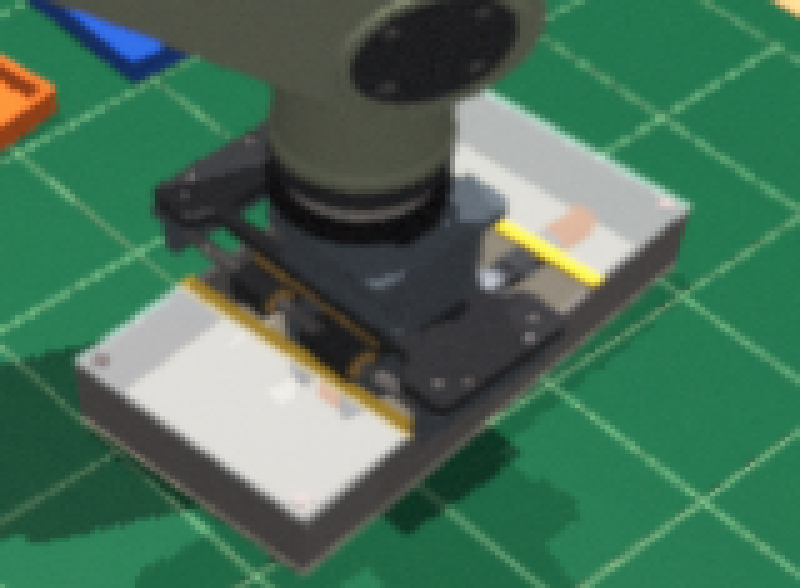

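View pics/w14.png

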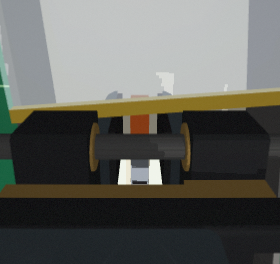

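Request:
send_rows --rows '[{"linear": [0,0,0],"spin": 0,"fingers": -0.78},{"linear": [0,0,0],"spin": 0,"fingers": -0.78},{"linear": [0,0,0],"spin": 0,"fingers": -0.78},{"linear": [0,0,-0.03],"spin": 0,"fingers": -0.76},{"linear": [0,0,-0.06],"spin": 0,"fingers": -0.75}]'

```text
t: 13.28
tcp_pos: [524.4, -186.9, 7.5]
ee_rot: [0.0, -0.018, 1.0, 0.0]
ft_force: [-0.0, 0.0, -0.6]
finger_gap: 0.127
```

Request:
send_rows --rows '[{"linear": [0,0,0],"spin": 0,"fingers": -0.748},{"linear": [0,0,0],"spin": 0,"fingers": -0.747},{"linear": [0,0,0],"spin": 0,"fingers": -0.746},{"linear": [0,0,0],"spin": 0,"fingers": -0.745},{"linear": [0,0,0],"spin": 0,"fingers": -0.744}]'

```text
t: 13.9
tcp_pos: [524.3, -186.8, 6.6]
ee_rot: [-0.0, -0.018, 1.0, 0.0]
ft_force: [0.4, 0.0, -1.8]
finger_gap: 0.123
```

```bash
python3 look.py 15
```

```text
t 13.9 tcp [ 524.3 -186.8    6.6] yawY 92.0 tz [-0.  0. -1.] gap 11.2 F [ 0.4  0.  -1.8] q [-0.36  0.47  1.85  0.    0.82 -1.97]
```

View pics/s15.png

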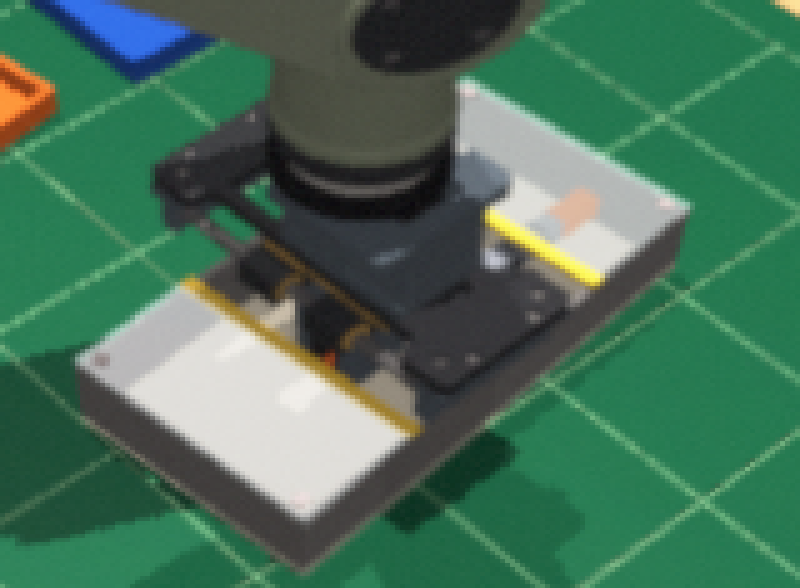

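```bash
cat > look.py <<'E'
import sys
from h import *
s=st();n=sys.argv[1]
p,d=eyes.camera('side');q=cv2.resize(p[150:310,220:380],None,fx=5,fy=3.7,interpolation=cv2.INTER_NEAREST);save('s'+n,q)
a=p[170:260,310:370].astype(int);k=((a[...,0]-a[...,2])>35)&((a[...,1]-a[...,2])<40);n_,l,stt,c=cv2.connectedComponentsWithStats(k.astype('uint8'))
for i in range(1,n_):
    if stt[i][4]>15: print('a end',c[i]+[310,170],stt[i])
E
sed -i 's/^E$//' look.py; python3 look.py 15b
```

```text
t 13.95 tcp [ 524.3 -186.8    6.6] yawY 92.0 tz [-0.  0. -1.] gap 11.9 F [-0.4 -0.2 -0.6] q [-0.36  0.47  1.85  0.    0.82 -1.97]
a end [334.74137931 219.34482759] [20 45 10 11 58]
```

Request:
send_rows --rows '[{"linear": [0,0,0],"spin": 0,"fingers": -0.743},{"linear": [0,0,0],"spin": 0,"fingers": -0.743},{"linear": [0,0,0],"spin": 0,"fingers": -0.742},{"linear": [0,0,0],"spin": 0,"fingers": -0.742},{"linear": [0,0,0],"spin": 0,"fingers": -0.742}]'

```text
t: 14.62
tcp_pos: [524.4, -186.9, 6.8]
ee_rot: [0.0, -0.018, 1.0, 0.0]
ft_force: [0.8, 0.1, -0.1]
finger_gap: 0.131
```

```bash
python3 look.py 16
```

```text
t 14.62 tcp [ 524.4 -186.9    6.8] yawY 92.0 tz [ 0.  0. -1.] gap 11.9 F [ 0.8  0.1 -0.1] q [-0.36  0.47  1.85  0.    0.82 -1.97]
a end [334.77966102 219.22033898] [20 45 10 11 59]
```

View pics/s16.png

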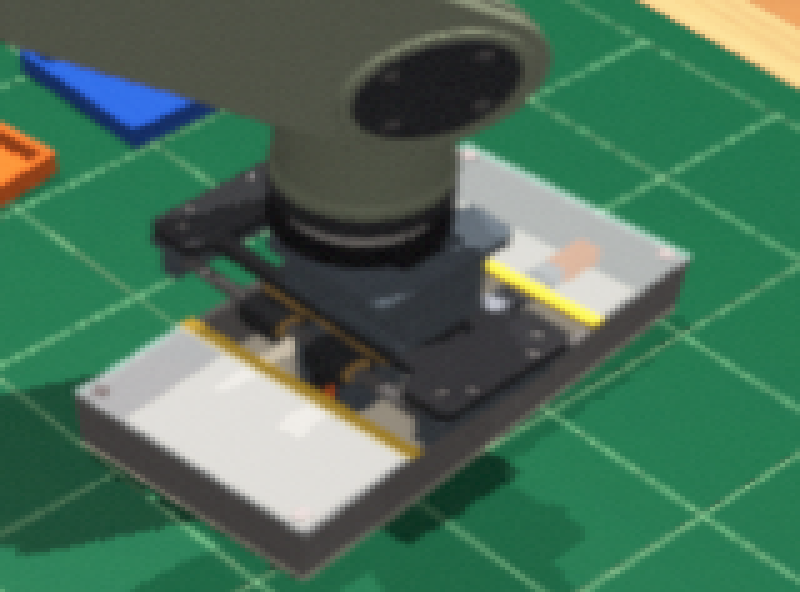

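Run:
```python
from h import *
for z in(14,20,26,33): print(z,proj('side',[[674,-182,z+5]]).round(1))
```

```text
14 [[334.2 223.8]]
20 [[334.5 222.3]]
26 [[334.7 220.8]]
33 [[335. 219.]]
```

Request:
send_rows --rows '[{"linear": [0,0,0],"spin": 0,"fingers": -0.741},{"linear": [0,0,0],"spin": 0,"fingers": -0.741},{"linear": [0,0,0],"spin": 0,"fingers": -0.74},{"linear": [0,0,0],"spin": 0,"fingers": -0.74},{"linear": [0,0,0],"spin": 0,"fingers": -0.74}]'

```text
t: 15.3
tcp_pos: [524.4, -186.9, 6.7]
ee_rot: [0.0, -0.018, 1.0, 0.0]
ft_force: [0.3, -0.1, -1.3]
finger_gap: 0.131
```

```bash
python3 look.py 17
```

```text
t 15.3 tcp [ 524.4 -186.9    6.7] yawY 92.0 tz [ 0.  0. -1.] gap 11.9 F [ 0.3 -0.1 -1.3] q [-0.36  0.47  1.85  0.    0.82 -1.97]
a end [334.77966102 219.22033898] [20 45 10 11 59]
```

Request:
send_rows --rows '[{"linear": [0,0,0],"spin": 0,"fingers": -0.739},{"linear": [0,0,0],"spin": 0,"fingers": -0.739},{"linear": [0,0,0],"spin": 0,"fingers": -0.7385},{"linear": [0,0,0],"spin": 0,"fingers": -0.7385},{"linear": [0,0,0],"spin": 0,"fingers": -0.7385}]'

```text
t: 15.98
tcp_pos: [524.4, -186.9, 6.8]
ee_rot: [0.0, -0.018, 1.0, 0.0]
ft_force: [0.8, 0.7, -0.7]
finger_gap: 0.13
```

```bash
python3 look.py 18
```

```text
t 15.97 tcp [ 524.4 -186.9    6.8] yawY 92.0 tz [ 0.  0. -1.] gap 11.9 F [ 0.8  0.7 -0.7] q [-0.36  0.47  1.85  0.    0.82 -1.97]
a end [333.87272727 223.69090909] [20 49  9 11 55]
```

View pics/s18.png

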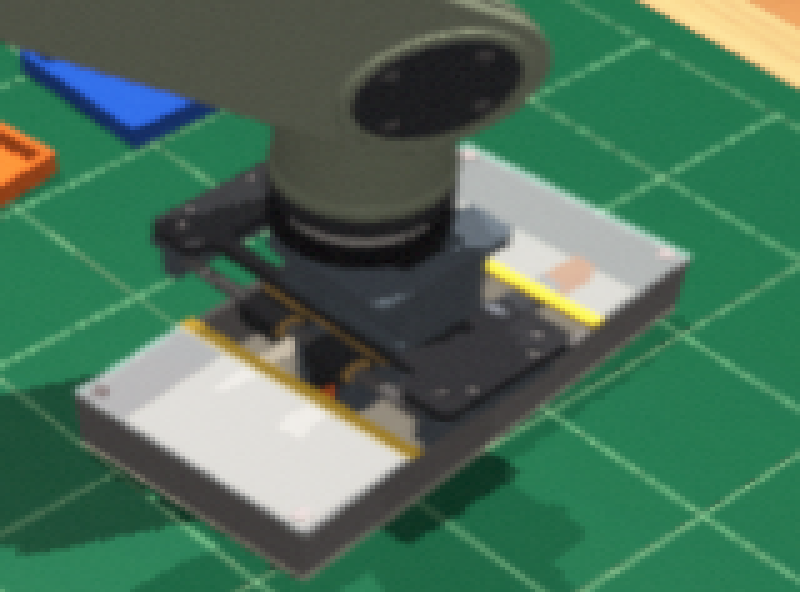

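Request:
send_rows --rows '[{"linear": [0,0,-0.02],"spin": 0,"fingers": -0.7385},{"linear": [0,0,-0.04],"spin": 0,"fingers": -0.7385},{"linear": [0,0,-0.06],"spin": 0,"fingers": -0.7385},{"linear": [0,0,-0.08],"spin": 0,"fingers": -0.7385},{"linear": [0,0,-0.09],"spin": 0,"fingers": -0.7385}]'

```text
t: 16.65
tcp_pos: [524.6, -187.0, 34.4]
ee_rot: [0.0, -0.018, 1.0, -0.0]
ft_force: [-0.4, 0.2, -0.3]
finger_gap: 0.135
```

```bash
python3 look.py 19
```

```text
t 16.65 tcp [ 524.6 -187.    34.4] yawY 92.0 tz [ 0.001 -0.    -1.   ] gap 12.3 F [-0.4  0.2 -0.3] q [-0.36  0.43  1.82  0.    0.89 -1.97]
a end [332.80851064 224.21276596] [19 51  8  8 47]
```

View pics/s19.png

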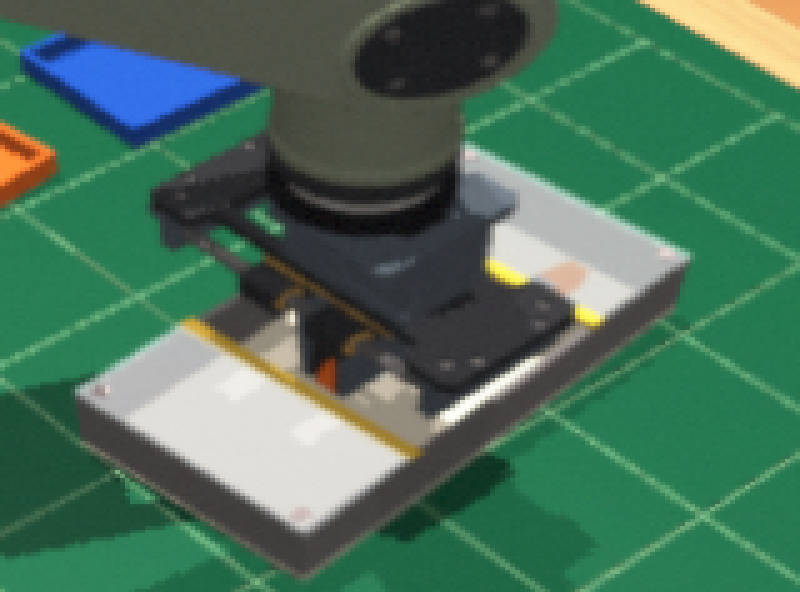

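Request:
send_rows --rows '[{"linear": [0,0,-0.02],"spin": 0,"fingers": -0.7385},{"linear": [0,0,-0.04],"spin": 0,"fingers": -0.7385},{"linear": [0,0,-0.06],"spin": 0,"fingers": -0.7385},{"linear": [0,0,-0.075],"spin": 0,"fingers": -0.7385},{"linear": [0,0,-0.075],"spin": 0,"fingers": -0.8}]'

```text
t: 17.32
tcp_pos: [524.6, -187.0, 56.7]
ee_rot: [0.0, -0.018, 1.0, -0.0]
ft_force: [1.2, -0.8, -0.8]
finger_gap: 0.126
```

```bash
python3 look.py 20
python3 - <<'E'
from h import *
s=st();p,d=eyes.camera('wrist');save('w20',p)
E
```

```text
t 17.32 tcp [ 524.6 -187.    56.7] yawY 92.0 tz [ 0.001 -0.    -1.   ] gap 11.5 F [ 1.2 -0.8 -0.8] q [-0.36  0.41  1.79  0.    0.94 -1.97]
t 17.38 tcp [ 524.5 -186.9   56.4] yawY 92.0 tz [ 0. -0. -1.] gap 11.3 F [ 0.  -0.1 -0. ] q [-0.36  0.41  1.8   0.    0.94 -1.97]
```

View pics/s20.png

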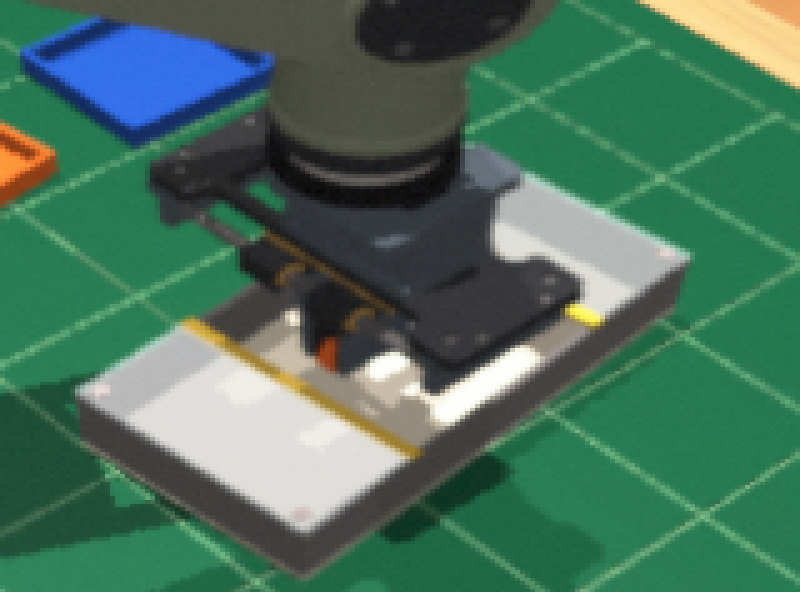

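View pics/w20.png

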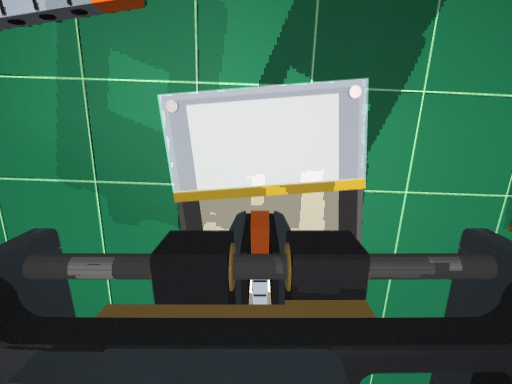

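Request:
send_rows --rows '[{"linear": [0,0,0],"spin": 0,"fingers": -1},{"linear": [0.05,0,-0.024],"spin": 0,"fingers": -1},{"linear": [0.1,0,-0.048],"spin": 0,"fingers": -1},{"linear": [0.15,0,-0.07],"spin": 0,"fingers": -1},{"linear": [0.2,0,-0.095],"spin": 0,"fingers": -1}]'

```text
t: 18.05
tcp_pos: [463.0, -189.0, 85.4]
ee_rot: [0.0, -0.018, 1.0, 0.0]
ft_force: [0.3, -0.5, -0.9]
finger_gap: 0.127
```

```bash
python3 look.py 21
```

```text
t 18.05 tcp [ 463.  -189.    85.4] yawY 92.0 tz [ 0.  0. -1.] gap 11.6 F [ 0.3 -0.5 -0.9] q [-0.41  0.3   1.89  0.    0.96 -2.02]
a end [315.08333333 232.41666667] [ 1 58  8 10 24]
```

View pics/s21.png

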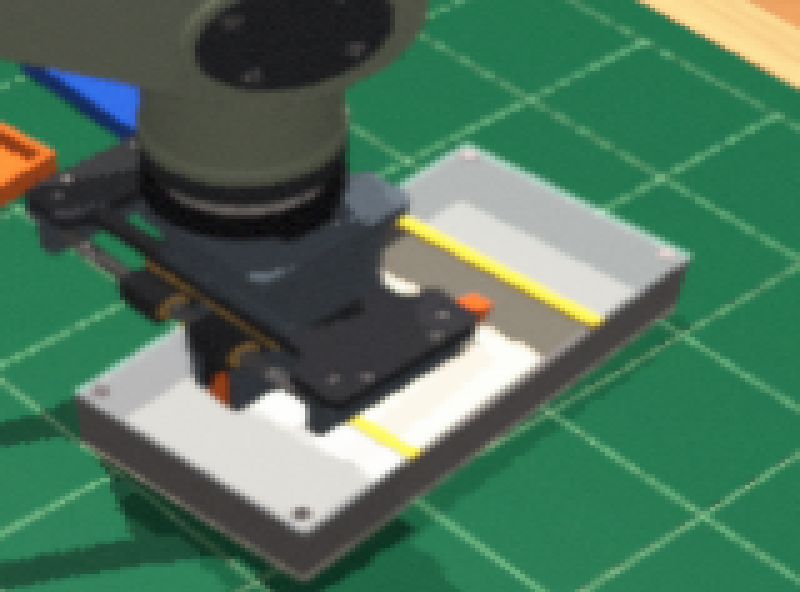

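Request:
send_rows --rows '[{"linear": [0,0,-0.08],"spin": 0,"fingers": -1},{"linear": [0,0,-0.18],"spin": 0,"fingers": -1},{"linear": [0,0,-0.26],"spin": 0,"fingers": -1},{"linear": [0.03,0.15,-0.26],"spin": 0,"fingers": -1},{"linear": [0.05,0.32,-0.26],"spin": 0,"fingers": -1}]'

```text
t: 18.73
tcp_pos: [445.7, -93.1, 163.3]
ee_rot: [0.001, -0.017, 1.0, 0.0]
ft_force: [0.7, 1.5, -0.2]
finger_gap: 0.129
```

Run:
```python
from h import *
s=st();p,d=eyes.camera('side');save('s22',p);print(lin(s,[435,-35,62]))
```

```text
t 18.73 tcp [445.7 -93.1 163.3] yawY 91.9 tz [ 0.001  0.    -1.   ] gap 11.7 F [ 0.7  1.5 -0.2] q [-0.23  0.15  1.86  0.    1.12 -1.84]
[0.03  0.195 0.338]
```

View pics/s22.png

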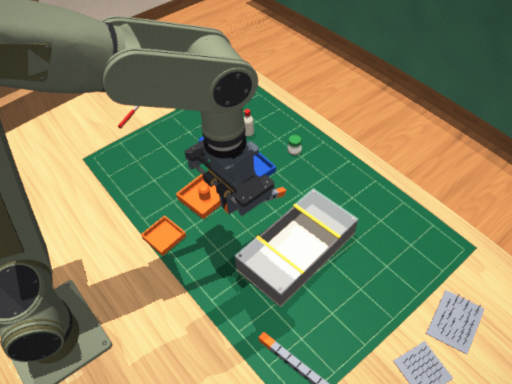

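Request:
send_rows --rows '[{"linear": [0.02,0.13,0],"spin": 0,"fingers": -1},{"linear": [0.03,0.195,0.08],"spin": 0,"fingers": -1},{"linear": [0.03,0.195,0.2],"spin": 0,"fingers": -1},{"linear": [0.03,0.195,0.3],"spin": 0,"fingers": -1},{"linear": [0.03,0.195,0.36],"spin": 0,"fingers": -1}]'

```text
t: 19.4
tcp_pos: [434.0, -35.5, 53.7]
ee_rot: [-0.001, -0.018, 1.0, 0.0]
ft_force: [0.0, -0.5, -0.8]
finger_gap: 0.129
```

Run:
```python
from h import *
s=st();p,d=eyes.camera('side');save('s23',cv2.resize(p[110:270,180:380],None,fx=4,fy=3.7,interpolation=cv2.INTER_NEAREST))
```

```text
t 19.4 tcp [434.  -35.5  53.7] yawY 92.1 tz [-0.001  0.    -1.   ] gap 11.7 F [ 0.  -0.5 -0.8] q [-0.11  0.25  2.06  0.    0.83 -1.71]
```

View pics/s23.png

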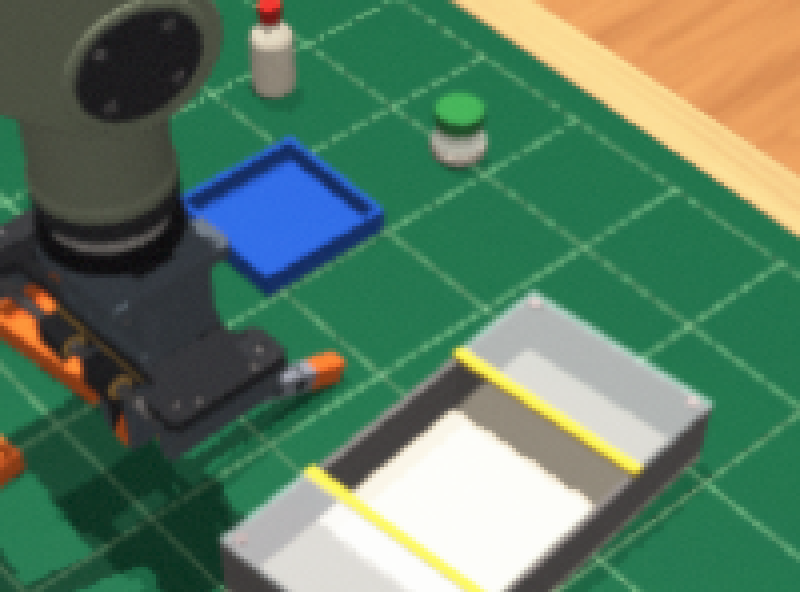

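Request:
send_rows --rows '[{"linear": [0,0,0.01],"spin": 0,"fingers": -0.7385},{"linear": [0,0,0.03],"spin": 0,"fingers": -0.7385},{"linear": [0,0,0.06],"spin": 0,"fingers": -0.7385},{"linear": [0,0,0.1],"spin": 0,"fingers": -0.7385},{"linear": [0,0,0.13],"spin": 0,"fingers": -0.7385}]'

```text
t: 20.08
tcp_pos: [434.6, -35.4, 14.9]
ee_rot: [-0.0, -0.018, 1.0, 0.0]
ft_force: [-0.0, -0.9, -0.9]
finger_gap: 0.132
```

Request:
send_rows --rows '[{"linear": [0,0,0.03],"spin": 0,"fingers": -0.7385},{"linear": [0,0,0.06],"spin": 0,"fingers": -0.7385},{"linear": [0,0,0.085],"spin": 0,"fingers": -0.7385},{"linear": [0,0,0.1],"spin": 0,"fingers": -0.7385},{"linear": [0,0,0.1],"spin": 0,"fingers": -0.7385}]'

```text
t: 20.7
tcp_pos: [434.9, -35.5, -14.5]
ee_rot: [-0.0, -0.018, 1.0, 0.0]
ft_force: [-0.8, -0.3, -0.5]
finger_gap: 0.132
```

Run:
```python
from h import *
s=st();p,d=eyes.camera('side');save('s24',cv2.resize(p[110:270,180:380],None,fx=4,fy=3.7,interpolation=cv2.INTER_NEAREST))
```

```text
t 20.7 tcp [434.9 -35.5 -14.5] yawY 92.0 tz [-0.  0. -1.] gap 12.1 F [-0.8 -0.3 -0.5] q [-0.11  0.36  2.14  0.    0.64 -1.71]
```

View pics/s24.png

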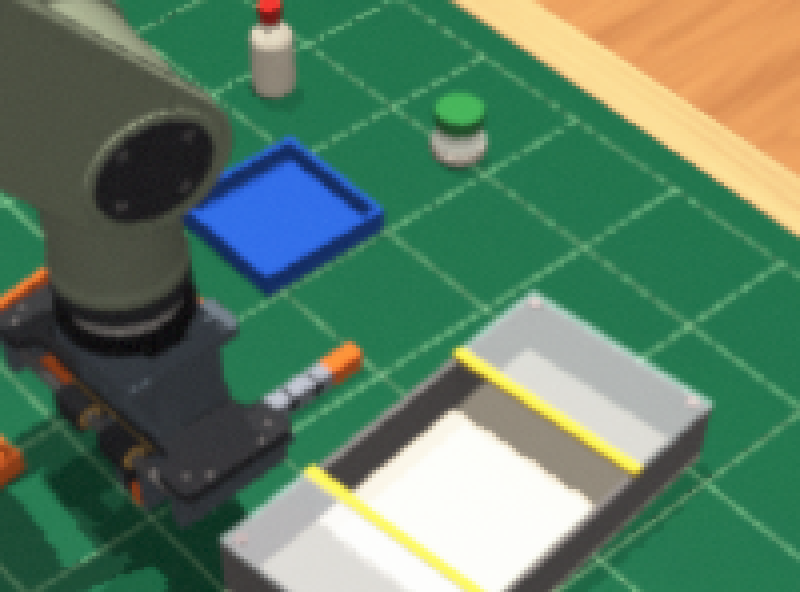

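Request:
send_rows --rows '[{"linear": [0,0,0.012],"spin": 0,"fingers": -0.738},{"linear": [0,0,0.012],"spin": 0,"fingers": -0.3},{"linear": [0,0,0.012],"spin": 0,"fingers": -0.3},{"linear": [0,0,0.005],"spin": 0,"fingers": -0.3},{"linear": [0,0,-0.1],"spin": 0,"fingers": -0.3}]'

```text
t: 21.38
tcp_pos: [433.2, -35.3, 14.9]
ee_rot: [-0.002, -0.018, 1.0, 0.0]
ft_force: [0.1, 0.3, 0.1]
finger_gap: 0.355
```

Request:
send_rows --rows '[{"linear": [-0.05,0,-0.15],"spin": 0,"fingers": -0.3},{"linear": [-0.12,0,-0.2],"spin": 0,"fingers": -0.3},{"linear": [-0.2,0,-0.2],"spin": 0,"fingers": -0.3},{"linear": [-0.25,0,-0.2],"spin": 0,"fingers": -0.3},{"linear": [-0.25,0,-0.2],"spin": 0,"fingers": -0.3}]'

```text
t: 22.0
tcp_pos: [510.1, -32.8, 75.4]
ee_rot: [-0.0, -0.018, 1.0, 0.0]
ft_force: [-0.8, -0.7, -0.3]
finger_gap: 0.351
```

Run:
```python
from h import *
from m1 import blobs
s=st();p,d=eyes.camera('wrist');save('w25',p);m,T=c2w('wrist',s)
for b,c,k in blobs(p,'orange',60): print('w',b,c.round(1),onplane(m,T,[c],16)[0].round(1))
for n in('top','side'):
    p,d=eyes.camera(n);save(n+'25',p);m,T=c2w(n)
    for b,c,k in blobs(p,'orange',8): print(n,b,c.round(1),onplane(m,T,[c],14)[0].round(1))
```

```text
t 22.0 tcp [510.1 -32.8  75.4] yawY 92.1 tz [-0.001  0.    -1.   ] gap 31.9 F [-0.8 -0.7 -0.3] q [-0.09  0.33  1.87  0.    0.94 -1.69]
w [ 340    0   97   65 4638] [384.9  27.1] [356.9  67.7  16. ]
w [ 347  126  119  112 3928] [412.5 186.7] [491.7 115.1  16. ]
w [ 374  167   57   42 1591] [402.3 186.4] [491.8 105.2  16. ]
top [186 204  27  34 733] [198.8 219.4] [490.9 115.   14. ]
top [389 252   8   5  34] [392.5 253.9] [ 391. -499.   14.]
top [201 257   6  15  50] [202.9 262.1] [358.   97.4  14. ]
top [327 261  10   6  42] [332.  263.3] [ 360.4 -303.9   14. ]
side [ 177  173   51   45 1355] [203.  194.6] [487.8 105.8  14. ]
side [261 203   9  10  54] [265.6 206.9] [584.2 -30.3  14. ]
side [141 216  44  39 934] [163.1 234.9] [339.9  65.1  14. ]
side [213 236  12  11  73] [218.2 241.1] [431.8 -36.3  14. ]
side [259 333  15  16 126] [265.8 339.6] [ 359.4 -298.3   14. ]
```

View pics/w25.png

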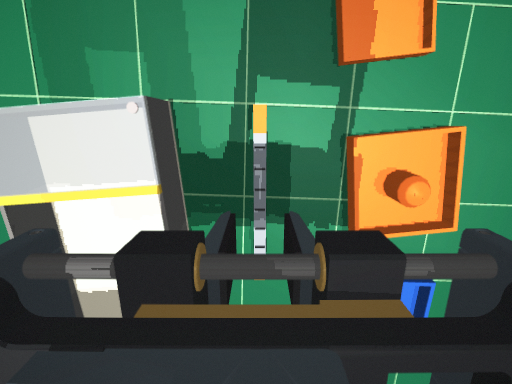

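View pics/top25.png

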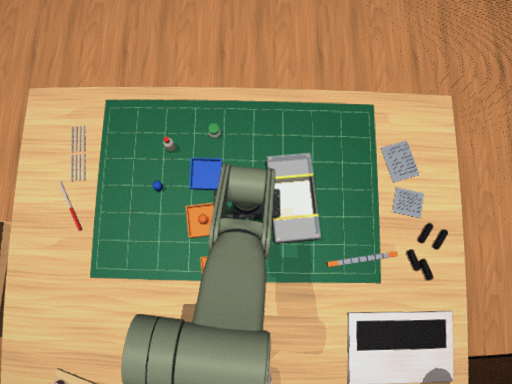

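Request:
send_rows --rows '[{"linear": [0.007,0,0.08],"spin": 0,"fingers": -0.3},{"linear": [0.007,0,0.16],"spin": 0,"fingers": -0.3},{"linear": [0.007,0,0.24],"spin": 0,"fingers": -0.3},{"linear": [0.007,0,0.3],"spin": 0,"fingers": -0.3},{"linear": [0.007,0,0.313],"spin": 0,"fingers": -0.4}]'

```text
t: 22.78
tcp_pos: [506.0, -32.8, -19.1]
ee_rot: [-0.002, -0.018, 1.0, 0.0]
ft_force: [-0.1, -1.0, 0.5]
finger_gap: 0.302
```

Request:
send_rows --rows '[{"linear": [0,0,0],"spin": 0,"fingers": -1},{"linear": [0,0,0],"spin": 0,"fingers": -1},{"linear": [0,0,0],"spin": 0,"fingers": -1},{"linear": [0,0,0],"spin": 0,"fingers": -1},{"linear": [0,0,-0.06],"spin": 0,"fingers": -1}]'

```text
t: 23.4
tcp_pos: [506.6, -32.8, -0.8]
ee_rot: [-0.001, -0.018, 1.0, 0.0]
ft_force: [0.1, -0.0, -1.1]
finger_gap: 0.132
```

Run:
```python
from h import *
s=st();print(lin(s,[488,102,170]))
```

```text
t 23.4 tcp [506.6 -32.8  -0.8] yawY 92.0 tz [-0.003  0.    -1.   ] gap 12.0 F [ 0.1 -0.  -1.1] q [-0.09  0.42  1.97  0.    0.76 -1.69]
[ 0.048  0.451 -0.569]
```

Request:
send_rows --rows '[{"linear": [0,0,-0.1],"spin": 0,"fingers": -1},{"linear": [0,0,-0.2],"spin": 0,"fingers": -1},{"linear": [0,0,-0.32],"spin": 0,"fingers": -1},{"linear": [0.01,0.1,-0.44],"spin": 0,"fingers": -1},{"linear": [0.03,0.2,-0.5],"spin": 0,"fingers": -1}]'

```text
t: 24.02
tcp_pos: [497.4, 27.3, 151.8]
ee_rot: [0.002, -0.017, 1.0, 0.0]
ft_force: [-0.4, 0.5, -0.5]
finger_gap: 0.13
```

Run:
```python
from h import *
s=st();print(lin(s,[487.5,101.5,150]))
```

```text
t 24.02 tcp [497.4  27.3 151.8] yawY 92.0 tz [ 0.003  0.    -1.   ] gap 11.8 F [-0.4  0.5 -0.5] q [ 0.03  0.23  1.8   0.    1.11 -1.57]
[0.025 0.248 0.006]
```

Request:
send_rows --rows '[{"linear": [0.006,0.08,0],"spin": 0,"fingers": -1},{"linear": [0.014,0.16,0],"spin": 0,"fingers": -1},{"linear": [0.02,0.22,0],"spin": 0,"fingers": -1},{"linear": [0.023,0.24,0],"spin": 0,"fingers": -1},{"linear": [0.023,0.245,0],"spin": 0,"fingers": -1}]'

```text
t: 24.65
tcp_pos: [487.1, 99.9, 149.7]
ee_rot: [-0.0, -0.018, 1.0, -0.0]
ft_force: [-0.7, 0.1, -0.6]
finger_gap: 0.131
```

Request:
send_rows --rows '[{"linear": [0,0,0],"spin": 0,"fingers": -1},{"linear": [0,0,0],"spin": 0,"fingers": -1},{"linear": [0,0,0],"spin": 0,"fingers": -1},{"linear": [0,0,0],"spin": 0,"fingers": -1},{"linear": [0,0,0],"spin": 0,"fingers": -1}]'

```text
t: 25.28
tcp_pos: [487.1, 99.9, 149.9]
ee_rot: [0.0, -0.018, 1.0, 0.0]
ft_force: [-0.3, -0.7, -1.7]
finger_gap: 0.129
```

Run:
```python
from h import *
from m1 import blobs
s=st()
for n in('side','wrist','top'):
    p,d=eyes.camera(n);save(n+'30',p);m,T=c2w(n,s)
    for b,c,k in blobs(p,'orange',8):
        ys,xs=np.nonzero(k);dd=d[ys,xs];r=rays(m,np.c_[xs,ys].astype(float));P=np.c_[r*dd[:,None],dd]@T[:3,:3].T+T[:3,3]
        print(n,b,np.median(P,0).round(1))
```

```text
t 25.27 tcp [487.1  99.9 149.9] yawY 92.0 tz [ 0.  0. -1.] gap 11.8 F [-0.3 -0.7 -1.7] q [ 0.18  0.23  1.8   0.    1.11 -1.43]
side [164 162  12  11  85] [411.2  94.5 181.3]
side [ 176  173   55   45 1386] [487.  103.2   7.5]
side [141 216  44  39 948] [341.   70.8   4.9]
side [259 333  15  16 125] [ 357.6 -299.9   19.3]
wrist [ 193    7   79   87 4138] [333.7  71.    4.7]
wrist [ 270  141   36   82 2298] [479.7 136.6   5.2]
wrist [ 217  146   33   83 1710] [481.5  70.2   5.1]
top [188 221   8  14  84] [466.3 136.6   4.8]
top [214 221   6  14  57] [466.4  57.6   5.6]
top [388 252   9   5  36] [ 390.1 -495.7   21.7]
top [213 255  14  25 229] [335.1  41.4   4.2]
top [327 261  10   6  43] [ 360.9 -302.2   20.6]
```

View pics/side30.png

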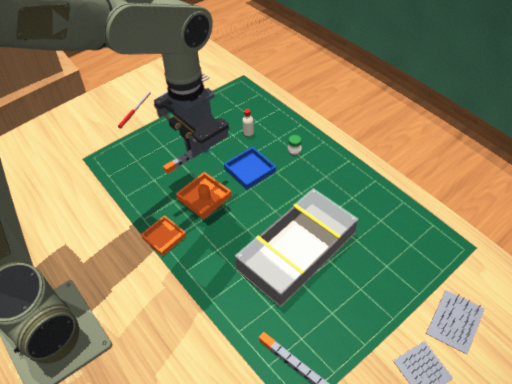

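View pics/wrist30.png

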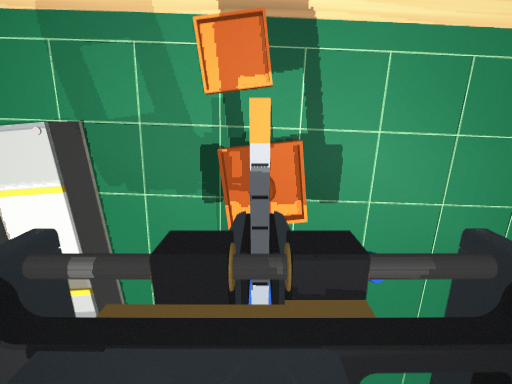

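Run:
```python
from h import *
s=st();p,d=eyes.camera('wrist');m,T=c2w('wrist',s)
for v in (102,110,125,140,155,170,190,205,290,298):
    r=rays(m,[[260,v]])[0];D=d[v,260];print(v,(T@np.array([r[0]*D,r[1]*D,D,1]))[:3].round(1))
# near end by ray on plane of top
print(onplane(m,T,[[260,98]],185),s['dq'].round(3))
```

```text
t 25.43 tcp [487.1  99.9 149.9] yawY 92.0 tz [ 0.  0. -1.] gap 11.7 F [-0.6  0.1 -2. ] q [ 0.18  0.23  1.8   0.    1.11 -1.43]
102 [403.1  98.8 183. ]
110 [407.5  98.9 184.8]
125 [415.7  99.2 184.7]
140 [424.1  99.5 184.7]
155 [432.7  99.8 184.5]
170 [441.7 100.2 184. ]
190 [453.9 100.6 184.4]
205 [463.3 101.  184.6]
290 [524.1 103.1 183.3]
298 [529.9 103.4 184. ]
[[401.12387882  98.70718059 185.        ]] [ 0.002 -0.     0.    -0.     0.002 -0.   ]
```

```bash
python3 -c "
from plant import ticket
print(ticket.hand_in())"
```

```text
the job is handed in; nothing more can be done
None
```

The job is handed in, done in the order asked, at about 25.4 s of the 51 s allowed; no verdict came back. The orange plug stands released in the larger orange tray, and the spar is held level and still above it.

**What I did**
- **Plug:** I gripped the orange plug and stood it in the tray near the middle. The later camera views still show it there.
- **Spar:** The moves can't tilt the tool, so I held the spar near one end, loosened the grip until its far end swung down to the case floor, and raised the held end to about 25° (worked out from the heights). I then drew it out along its own slope. I laid it flat on free mat, took it again by the middle and carried it over the tray.

**Last checks**
- **Level:** The depth readings along the spar's top are 183–185 mm from end to end, so its underside is about 168 mm above the mat.
- **Position:** The spar's middle is at about (489, 102) mm, against a measured tray centre of (489, 102).
- **Stillness and force:** Joint speeds were near zero. Every force I read after a move was under 5 N, and none suggested contact with the covers, though I had no readings between those points.

**What went wrong or disagreed**
- **Fingertip height:** The fingertips are about 26 mm above the reported TCP, not 11 mm ahead of it as stated. My first attempt on the plug therefore closed above it without moving it, and I corrected by the camera readings after that.
- **Spar drop:** On the first try at loosening, the spar dropped about 19 mm, flat onto the case floor.
- **Bystanders:** I did not touch the blue plug, glue bottle or paint pot, but I did not measure their positions again at the end. The glue and paint are in place in the last side view, while the gripper hides the blue plug there.

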